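# Unstack the dried-fruit sample trays onto their boards

## Task

Take the crosswise stack of four dried-fruit sample trays apart from the top down and set each tray on the blue board marked with the same fruit, lying flat inside the white outline with its length along the board (either way round). Keep the trays level so that no fruit is spilled, and leave the jar and the beaker where they stand.

Things in the scene. Friction and masses are not known exactly. Their poses are not given: they have to be found in the camera images.
- pineapple_tray_center (a point): Tray of dried pineapple: white sides, yellow end walls, three fixed scalloped yellow slices with a dull core. Rigid, 150 long (x) x 48 wide (y) x 24 mm high, about 0.12 kg, both ends alike. Point: its centre, 12 mm above its underside, z up. Starts in the stack's upper layer, lying across the lower trays. Its middle 35 mm is clear of crossing trays.
- pineapple_board: Fixed blue board on the table, marked at one end with one pineapple slice (yellow). 215 x 78 x 6 mm, top 6 mm above the table. A white rectangle (168 x 66 mm inside its lines) outlines the tray's place. Origin: the middle of that outline, at table height; x runs along the board to the slice (105 mm away), z up.
- kiwi_tray_center (a point): Tray of dried kiwi: white sides, green end walls, three fixed green slices with a pale heart and black seeds. Rigid, 150 long (x) x 48 wide (y) x 24 mm high, about 0.12 kg, both ends alike. Point: its centre, 12 mm above its underside, z up. Starts in the stack's upper layer, beside the pineapple tray, about 86 mm between centre lines. Its middle 35 mm is clear of crossing trays.
- kiwi_board: Fixed blue board on the table, marked at one end with one kiwi slice (green). 215 x 78 x 6 mm, top 6 mm above the table. A white rectangle (168 x 66 mm inside its lines) outlines the tray's place. Origin: the middle of that outline, at table height; x runs along the board to the slice (105 mm away), z up.
- orange_tray_center (a point): Tray of dried orange: white sides, orange end walls, three fixed orange slices with paler segments. Rigid, 150 long (x) x 48 wide (y) x 24 mm high, about 0.12 kg, both ends alike. Point: its centre, 12 mm above its underside, z up. Starts in the stack's lower layer, on a fixed wooden stand, top 10 mm above the table. Its middle 35 mm is clear of crossing trays.
- orange_board: Fixed blue board on the table, marked at one end with one orange slice (orange). 215 x 78 x 6 mm, top 6 mm above the table. A white rectangle (168 x 66 mm inside its lines) outlines the tray's place. Origin: the middle of that outline, at table height; x runs along the board to the slice (105 mm away), z up.
- dragonfruit_tray_center (a point): Tray of dried dragon fruit: white sides, magenta end walls, three fixed magenta slices with black seeds. Rigid, 150 long (x) x 48 wide (y) x 24 mm high, about 0.12 kg, both ends alike. Point: its centre, 12 mm above its underside, z up. Starts in the lower layer beside the orange tray, about 86 mm between centre lines. Its middle 35 mm is clear of crossing trays.
- dragonfruit_board: Fixed blue board on the table, marked at one end with one dragon fruit slice (magenta). 215 x 78 x 6 mm, top 6 mm above the table. A white rectangle (168 x 66 mm inside its lines) outlines the tray's place. Origin: the middle of that outline, at table height; x runs along the board to the slice (105 mm away), z up.
- jar_center (a point): Bystander: closed amber jar with a metal lid, 60 mm across, 85 mm high, standing loose near the robot. The point is its centre, about 42 mm above the table.
- beaker_center (a point): Bystander: open clear plastic beaker, 64 mm across, 75 mm high, standing loose near the robot. The point is on its axis, about 37 mm above the table.

How it is judged:
By the outcome, as a careful person would: the job done as asked, in the order asked, and still so for the second after the job is handed in, with the robot touching nothing.
It also fails if it takes over 123 s, if anything falls off the work surface, if the arm or the gripper's body presses on something with over 40 N, if the wrist force passes 120 N, or if a joint passes its speed limit or range.

## Robot

A 6-joint arm with a two-finger parallel gripper is mounted at the origin on the work surface. World frame = base frame: x ahead of the robot, y to its left, z up, the work surface at z = 0. Lengths are in m, angles in rad, forces in N, time in s.
With the tool pointing down it reaches from about 0.35 to 0.775 m from the base axis. Payload 5.5 kg.
Tool frame: the origin (TCP) lies at the very end of the fingers, on their centre line; the grasp point (between the pads) lies 19 mm behind it; z points along the fingers, x is the direction in which the jaws open and shut, and the axes are right-handed (so a half turn about z gives the same grasp; the last joint's range is limited). The gripper opens to 85 mm and grips with 20 to 120 N. Pads are 22 mm wide; open, the fingers measure 114 mm over their backs; the gripper's body (76 mm by 85 mm) begins 54 mm behind the grasp point. The pads swing forward as they close: fully open they stand 13 mm farther back than shut.
Start: joints at [1.113, 0.313, 0.046, 1.304, 0, 1.431], TCP at [0.18, 0.546, 0.231] pointing down, gripper open.
Joint ranges: [-2.76, 2.76], [-0.86, 1.69], [-1.03, 1.26], [-2.2, 2.34], [-1.47, 1.5], [-3.14, 3.14]. Speed limits (rad/s): [2.57, 2.57, 3.14, 3.14, 3.14, 3.14].

## Interface

Orientations are given as a unit quaternion [w, x, y, z].
In Python, from workcell import env gives the robot as it stands.
- The arm moves only by the shell command python3 -m inch 'ROWS' [FORCE]. ROWS is JSON, a list of rows, each a list of 7 numbers: the turn, a rotation vector about the tool's x, y, z each as a share of 8 degrees, from -1 to 1, then the shift along the tool's x, y, z each as a share of 0.05 m, from -1 to 1, then the closure, from 0 (fully open) to 1 (shut). A call has 1 to 12 rows; each row shifts and turns the commanded pose from where the row before left it, along the tool's axes as they then stand; what a row does not reach is not made up. A row lasts 1/10 s, in which the tool goes at most 50 mm and 8.59 degrees, less where a joint would pass 70% of its speed; a pose out of reach is approached as far as the arm can. A call with a number of a shift or a turn outside -1 to 1 is refused whole. A call with a gripper value outside its range is refused whole. The fingers move at their own pace and stop on an object; FORCE is the grip in N (left out, the last holds). Time passes only in rows, so rows that do not move let the fingers close. It gives the time, the measured TCP pose, the force and the opening at its end, in the units of the state.
- env.get_state(): the state, without advancing time (a new reading comes with each control period).
- env.read_camera(name): name is "scene" or "side" or "wrist"; returns the picture (400x640x3 uint8, red, green, blue); there is no depth.
- env.calibration(name): a dict with "fx", "fy", "cx", "cy" (pixels), "rvec" (rotation vector, rad) and "tvec" (3), from world to camera coordinates, as OpenCV has them; the wrist camera has in their place "hand_eye" (4x4, takes a point from camera to tool coordinates, whose origin is the TCP and whose axes are the tool frame's). Camera axes: x right, y down, z forward; pixel columns grow to the right and rows downward; lengths in m; the calibration is good to about 2 mm. A picture is of the moment at which its call begins: read the wrist's pose just before it. calibration takes no time and is no camera call.
- env.hand_in(): hands the job in, once; it reports no verdict.
The state is a dict: "clock": time; "joint_pos": joint angles; "qvel": joint speeds; "tau": joint torques, N m; "tcp_pos": TCP position; "orientation": TCP orientation; "wrist_force": force on the tool from outside, world axes, zero at the start; "ft_torque": the same for the moment, N m; "finger_gap": finger opening in m.
Only numpy, scipy, OpenCV 4.12 (cv2) and the standard library are available. Lean on these libraries where they do the work, as an engineer would, in place of code of your own. Each camera call takes 0.05 s, during which the arm holds its last target.

## Working session

There is one attempt and no reset: what is moved stays moved. The work goes in short steps, Python scripts to look and compute and a shell command to move; the robot and the scene stay as the last step left them, time stands still between calls to the robot, and variables do not carry over. Pictures are saved under pics/ and viewed, and the job is handed in when it is done.

```bash
ls; mkdir -p pics
python3 - <<'E'
from workcell import env
import cv2
print(env.get_state())
for n in ["scene","side","wrist"]:
    print(n,env.calibration(n))
    cv2.imwrite(f"pics/{n}0.png",cv2.cvtColor(env.read_camera(n),cv2.COLOR_RGB2BGR))
E
```

```text
pics
{'clock': 0.0, 'joint_pos': array([1.11343380e+00, 3.14005211e-01, 4.49624358e-02, 1.30357140e+00,
       1.91427698e-05, 1.43119333e+00]), 'qvel': array([-0.00017309,  0.00054678,  0.00045074, -0.00099119,  0.00015809,
        0.0004753 ]), 'tau': array([-3.53822670e-04, -4.80627394e+01,  2.98533189e+01,  1.93248794e-02,
       -1.38367268e-04, -8.68980322e-06]), 'tcp_pos': array([0.17943213, 0.54575416, 0.23039935]), 'orientation': array([ 4.16828320e-04,  8.10073446e-01,  5.86327713e-01, -8.07767541e-04]), 'wrist_force': array([-0.71035093,  0.12776256, -0.14826369]), 'ft_torque': array([-0.00276346,  0.00637136, -0.00246444]), 'finger_gap': 0.08565725317446754}
scene {'fx': 413.8619749610035, 'fy': 413.8619749610035, 'cx': 320.09287247777934, 'cy': 199.99278211930994, 'rvec': array([ 1.94193272,  1.16109656, -0.58181417]), 'tvec': array([-0.23952581, -0.21861255,  1.58035526])}
side {'fx': 363.6105531371151, 'fy': 363.6105531371151, 'cx': 313.00593682846306, 'cy': 196.8102725430982, 'rvec': array([ 2.32444812, -0.24551042,  0.09707247]), 'tvec': array([-0.52302905,  0.10724917,  0.86848098])}
wrist {'fx': 277.85766062458777, 'fy': 277.85766062458777, 'cx': 321.57842853748434, 'cy': 196.08482227173735, 'hand_eye': array([[ 9.99999842e-01,  2.35611502e-04,  5.09961143e-04,
        -4.96203837e-04],
       [-3.71400746e-04,  9.58377451e-01,  2.85503980e-01,
        -7.29493720e-02],
       [-4.21467239e-04, -2.85504125e-01,  9.58377388e-01,
        -1.42600143e-01],
       [ 0.00000000e+00,  0.00000000e+00,  0.00000000e+00,
         1.00000000e+00]])}
```

View pics/scene0.png

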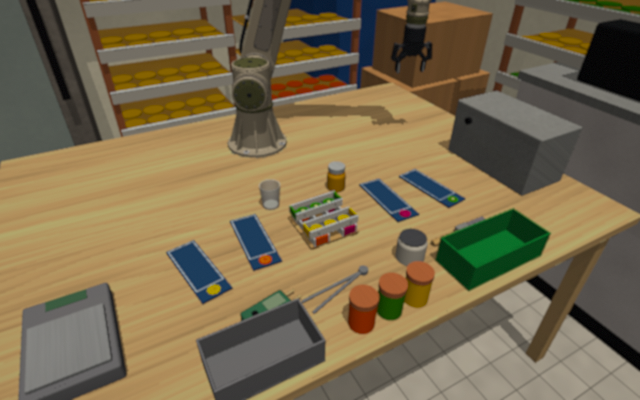

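View pics/side0.png

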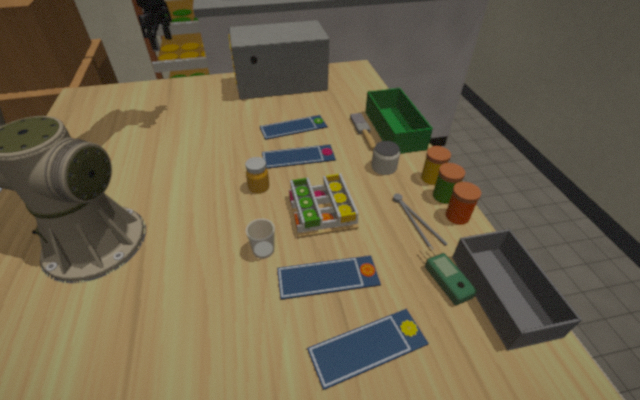

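View pics/wrist0.png

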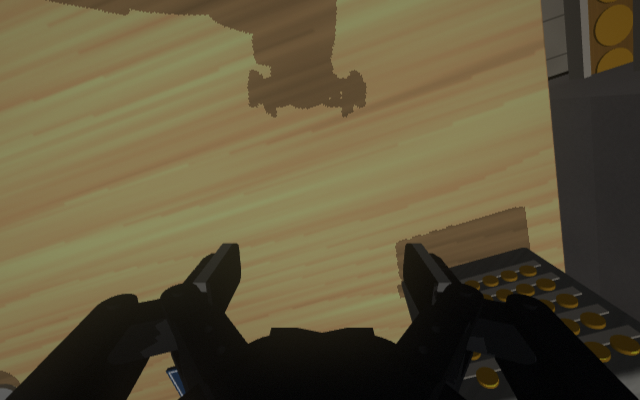

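The side picture shows the boards: kiwi about (295,127), dragon fruit (298,157), orange (328,278) and pineapple (367,348). It also shows the stack at (323,203), the jar at (257,175) and the beaker at (261,240). I'll zoom in to get corners.

Run:
```python
import cv2
a=cv2.imread("pics/side0.png")
cv2.imwrite("pics/z1.png",cv2.resize(a[105:240,230:390],None,fx=5,fy=4.4*5/4.4*0.88,interpolation=cv2.INTER_CUBIC)) if 0 else cv2.imwrite("pics/z1.png",cv2.resize(a[110:240,235:395],None,fx=4.5,fy=4.5,interpolation=cv2.INTER_CUBIC))
cv2.imwrite("pics/z2.png",cv2.resize(a[245:395,265:440],None,fx=4,fy=4,interpolation=cv2.INTER_CUBIC))
b=cv2.imread("pics/scene0.png")
cv2.imwrite("pics/z3.png",cv2.resize(b[155:305,250:475],None,fx=3.5,fy=3.5,interpolation=cv2.INTER_CUBIC))
```

```text
(no output)
```

View pics/z1.png

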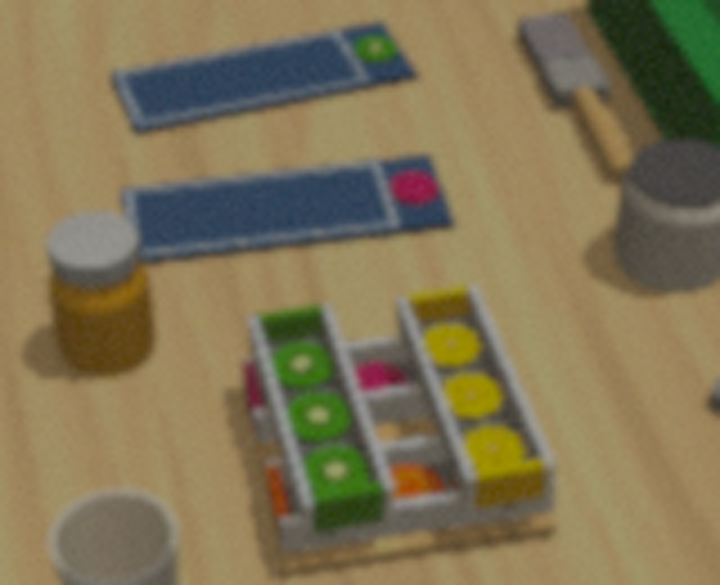

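View pics/z2.png

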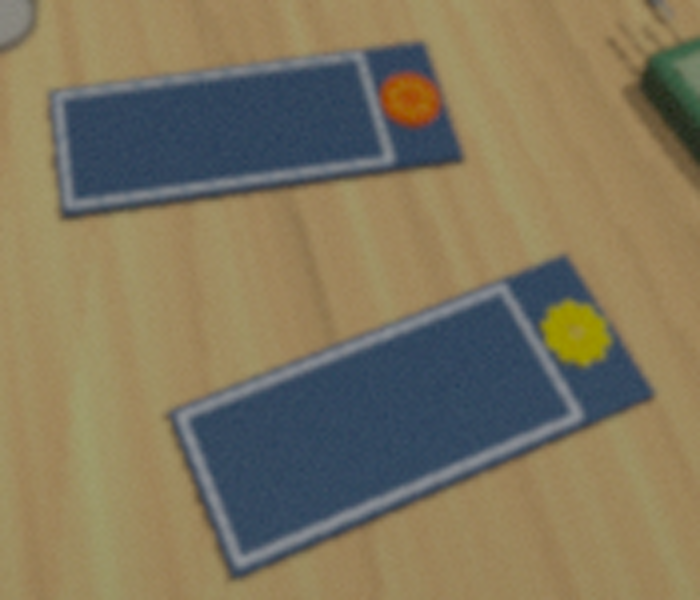

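```bash
cat > h.py <<'E'
import numpy as np, cv2
from workcell import env
from scipy.spatial.transform import Rotation as R
def cam(name, st=None):
    c=env.calibration(name); K=np.array([[c['fx'],0,c['cx']],[0,c['fy'],c['cy']],[0,0,1]])
    if name=='wrist':
        q=st['orientation']; T=np.eye(4); T[:3,:3]=R.from_quat(np.r_[q[1:],q[0]]).as_matrix(); T[:3,3]=st['tcp_pos']
        T=T@c['hand_eye']; return K,T[:3,:3],T[:3,3]
    Rm=cv2.Rodrigues(c['rvec'])[0]; return K,Rm.T,-Rm.T@c['tvec']
def ray(cm,px,z):
    K,Rw,o=cm; px=np.atleast_2d(np.array(px,float)); d=np.c_[px,np.ones(len(px))]@np.linalg.inv(K).T@Rw.T
    return (o+d*((z-o[2])/d[:,2:3]))[:,:2]
def proj(cm,P):
    K,Rw,o=cm; p=(np.atleast_2d(P)-o)@Rw@K.T; return p[:,:2]/p[:,2:]
def tool():
    s=env.get_state(); q=s['orientation']; M=R.from_quat(np.r_[q[1:],q[0]]).as_matrix(); return s,M
def snap(name,fn):
    s,_=tool(); im=env.read_camera(name); cv2.imwrite(fn,cv2.cvtColor(im,cv2.COLOR_RGB2BGR)); return s
def plan(target,yaw,pr=True):
    """target TCP xyz; yaw = world direction (rad) of the jaw axis (mod pi), tool down. Prints shift in tool axes and turn"""
    s,M=tool(); p=s['tcp_pos']
    cur=np.arctan2(M[1,0],M[0,0]); d=(yaw-cur+np.pi/2)%np.pi-np.pi/2
    # target rotation: z down, x at cur+d
    a=cur+d; Mt=np.array([[np.cos(a),np.sin(a),0],[np.sin(a),-np.cos(a),0],[0,0,-1]])
    rv=R.from_matrix(M.T@Mt).as_rotvec()/np.radians(8); sh=M.T@(np.array(target)-p)/.05
    print('t',s['clock'],'tcp',p.round(4),'cur yaw deg',np.degrees(cur).round(1),'turn units',rv.round(2),'j6',s['joint_pos'][5].round(2))
    print('shift units, tool-axes now',sh.round(3),' after turn',(Mt.T@(np.array(target)-p)/.05).round(3))
E
python3 - <<'E'
from h import *
c=cam('side')
def z2(l): return np.array(l)/4+[265,245]
def z1(l): return np.array(l)/4.5+[235,110]
B={'orange':z2([(52,92),(425,43),(462,160),(65,216)]),'pine':z2([(172,413),(566,255),(653,397),(235,577)]),
'kiwi':z1([(115,73),(385,25),(414,74),(139,130)]),'dragon':z1([(123,190),(431,157),(452,224),(137,258)])}
for k,v in B.items():
    w=ray(c,v,.006); L=[np.linalg.norm(w[i]-w[(i+1)%4]) for i in range(4)]
    ax=(w[1]+w[2]-w[0]-w[3]); print(k,w.mean(0).round(4),np.round(L,4),np.degrees(np.arctan2(ax[1],ax[0])).round(1))
for k,a in {'kiwi':[(287,310),(350,490)],'pine':[(440,297),(508,465)]}.items():
    w=ray(c,z1(a),.058); print(k,w.mean(0),np.linalg.norm(w[1]-w[0]),np.degrees(np.arctan2(*(w[0]-w[1])[::-1])))
print('jar',ray(c,z1([(93,240)]),.085),'beaker',ray(c,z1([(115,535)]),.075))
s,M=tool();print(M)
E
```

```text
orange [ 0.5229 -0.216 ] [0.2123 0.0775 0.2111 0.0776] -3.1
pine [ 0.5597 -0.3801] [0.2127 0.0775 0.2116 0.0761] 9.8
kiwi [0.55  0.379] [0.2117 0.0715 0.2093 0.0775] 6.9
dragon [0.537  0.2182] [0.2134 0.0761 0.208  0.0748] -2.3
kiwi [ 0.51202736 -0.01793162] 0.14542231110809944 92.5295472505025
pine [ 0.59839413 -0.02177685] 0.1378077235140324 90.6919018348344
jar [[0.40559751 0.10841405]] beaker [[ 0.3943049  -0.11086169]]
[[ 3.12429772e-01  9.49940652e-01 -6.28246116e-04]
 [ 9.49939882e-01 -3.12430331e-01 -1.22833711e-03]
 [-1.36313050e-03 -2.13026957e-04 -9.99999048e-01]]
```

View pics/z3.png

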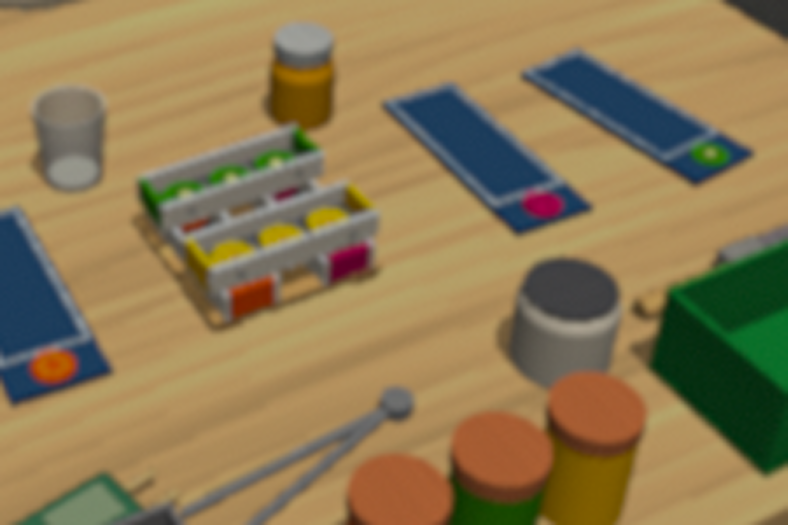

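Both boards and stack fit the sizes given: boards measure about 212x76 mm, and the upper trays lie along world y. Next I'll move above the stack and take a wrist view.

```bash
python3 -c "
from h import *
plan([.555,-.02,.25],0)"
```

```text
t 0.15 tcp [0.1795 0.5459 0.2306] cur yaw deg 71.8 turn units [0.   0.01 8.97] j6 1.43
shift units, tool-axes now [-8.405 10.669 -0.378]  after turn [ 7.51  11.317 -0.388]
```

```bash
python3 -m inch '[[0,0,0,-0.56,0.71,-0.03,0],[0,0,0,-0.56,0.71,-0.03,0],[0,0,0,-0.56,0.71,-0.03,0],[0,0,0,-0.56,0.71,-0.03,0],[0,0,0,-0.56,0.71,-0.03,0],[0,0,0,-0.56,0.71,-0.03,0],[0,0,0,-0.56,0.71,-0.03,0],[0,0,0,-0.56,0.71,-0.03,0],[0,0,0,-0.56,0.71,-0.03,0],[0,0,0,-0.56,0.71,-0.03,0],[0,0,0,-0.56,0.71,-0.03,0],[0,0,0,-0.56,0.71,-0.03,0]]'
python3 -m inch '[[0,0,0,-0.56,0.71,-0.03,0],[0,0,0,-0.56,0.71,0,0],[0,0,0,-0.56,0.71,0,0],[0,0,1,0,0,0,0],[0,0,1,0,0,0,0],[0,0,1,0,0,0,0],[0,0,1,0,0,0,0],[0,0,1,0,0,0,0],[0,0,1,0,0,0,0],[0,0,1,0,0,0,0],[0,0,1,0,0,0,0],[0,0,1,0,0,0,0]]'
python3 -m inch '[[0,0,0,0,0,0,0],[0,0,0,0,0,0,0],[0,0,0,0,0,0,0]]'
python3 - <<'E'
from h import *
plan([.555,-.02,.25],0)
s=snap('wrist','pics/w1.png'); np.save('w1.npy',s,allow_pickle=True)
E
```

```text
clock: 1.35
tcp_pos: [0.48, 0.0922, 0.2493]
orientation: [-0.0, 0.81, 0.586, 0.0]
wrist_force: [-0.0, 1.1, 0.5]
finger_gap: 0.0849
clock: 2.55
tcp_pos: [0.5541, -0.0191, 0.2504]
orientation: [-0.0, 1.0, -0.005, -0.0]
wrist_force: [0.6, -0.2, -0.1]
finger_gap: 0.0852
clock: 2.85
tcp_pos: [0.5542, -0.0191, 0.2506]
orientation: [-0.0, 1.0, -0.001, -0.0]
wrist_force: [-0.6, 0.3, 0.8]
finger_gap: 0.0854
t 2.85 tcp [ 0.5542 -0.0191  0.2506] cur yaw deg -0.1 turn units [-0.    0.   -0.01] j6 1.39
shift units, tool-axes now [0.016 0.018 0.013]  after turn [0.016 0.018 0.013]
```

View pics/w1.png

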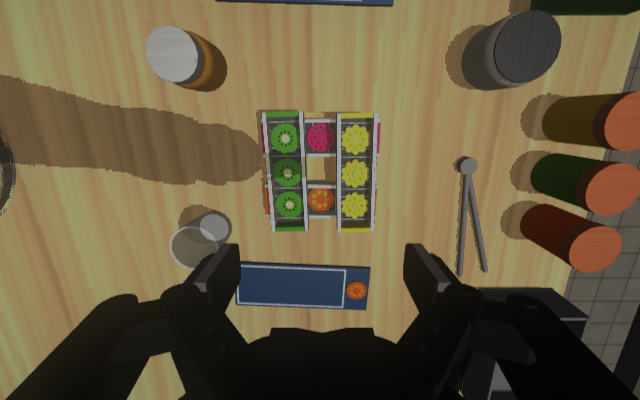

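The wrist view shows the kiwi tray at about (286,170), pineapple (356,170), dragon fruit (320,137) and orange (320,199) below. Zooming in on the stack.

Run:
```python
import cv2
a=cv2.imread("pics/w1.png")
cv2.imwrite("pics/z4.png",cv2.resize(a[100:245,250:395],None,fx=4,fy=4,interpolation=cv2.INTER_CUBIC))
cv2.imwrite("pics/z5.png",cv2.resize(a[255:315,230:380],None,fx=5,fy=5,interpolation=cv2.INTER_CUBIC))
```

```text
(no output)
```

View pics/z4.png

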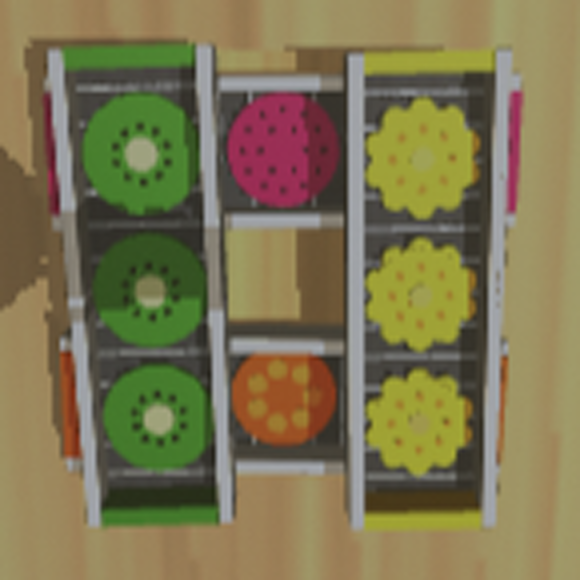

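View pics/z5.png

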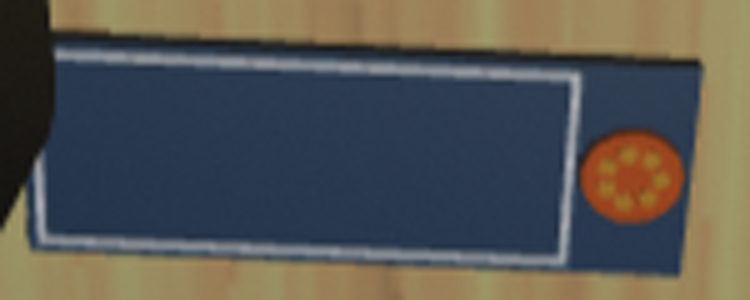

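Run:
```python
from h import *
s=np.load('w1.npy',allow_pickle=True).item(); c=cam('wrist',s)
z=lambda l: (np.array(l,float)+.5)/4-.5+[250,100]
for k,a in {'kiwi':[(48,48),(213,44),(233,521),(88,525)],'pine':[(347,53),(511,50),(496,526),(350,528)]}.items():
    w=ray(c,z(a),.058); L=[np.linalg.norm(w[i]-w[(i+1)%4]) for i in range(4)]
    ax=w[0]+w[1]-w[2]-w[3]; print(k,w.mean(0).round(4),np.round(L,4),np.degrees(np.arctan2(ax[1],ax[0])).round(1))
for k,a in {'dragon':[(285,76),(285,226)],'orange':[(290,340),(290,473)]}.items(): print(k,ray(c,z(a),.034).round(4))
b=lambda l: (np.array(l,float)+.5)/5-.5+[230,255]
w=ray(c,b([(575,82),(562,256),(45,233),(632,177)]),.006); print(w,np.linalg.norm(w[1]-w[0]),np.linalg.norm(w[1]-w[2]))
```

```text
kiwi [ 0.5103 -0.0187] [0.0477 0.1489 0.0474 0.1492] 91.4
pine [ 0.5963 -0.0203] [0.0473 0.149  0.0477 0.1489] 91.3
dragon [[5.530e-01 4.700e-02]
 [5.529e-01 3.000e-04]]
orange [[ 0.5545 -0.0377]
 [ 0.5545 -0.085 ]]
[[ 0.59001624 -0.18553291]
 [ 0.5872086  -0.2505473 ]
 [ 0.41763525 -0.24150141]
 [ 0.60923265 -0.22037933]] 0.06507498238867249 0.1698144509474568
```

```bash
python3 -c "
from h import *
plan([.5963,-.0195,.034],np.radians(1.3))"
```

```text
t 2.9 tcp [ 0.5542 -0.0191  0.2507] cur yaw deg -0.1 turn units [-0.    0.   -0.18] j6 1.39
shift units, tool-axes now [0.842 0.006 4.333]  after turn [0.841 0.026 4.334]
```

```bash
python3 -m inch '[[0,0,-0.18,0.84,0.01,0,0.17],[0,0,0,0,0,0.8,0.17],[0,0,0,0,0,0.8,0.17],[0,0,0,0,0,0.8,0.17],[0,0,0,0,0,0,0.17],[0,0,0,0,0,0,0.17],[0,0,0,0,0,0,0.17]]' 30; python3 -c "
from h import *
plan([.5963,-.0195,.034],np.radians(1.3)); snap('side','pics/s1.png');snap('wrist','pics/w2.png')
a=cv2.imread('pics/s1.png');cv2.imwrite('pics/s1z.png',cv2.resize(a[110:240,235:395],None,fx=4.5,fy=4.5))"
```

```text
clock: 3.6
tcp_pos: [0.598, -0.02, 0.1334]
orientation: [0.0, 1.0, 0.011, 0.002]
wrist_force: [-0.0, -0.1, 0.8]
finger_gap: 0.0707
t 3.6 tcp [ 0.598  -0.02    0.1334] cur yaw deg 1.3 turn units [ 0.   -0.03 -0.01] j6 1.38
shift units, tool-axes now [-0.041 -0.013  1.989]  after turn [-0.033 -0.012  1.989]
```

View pics/w2.png

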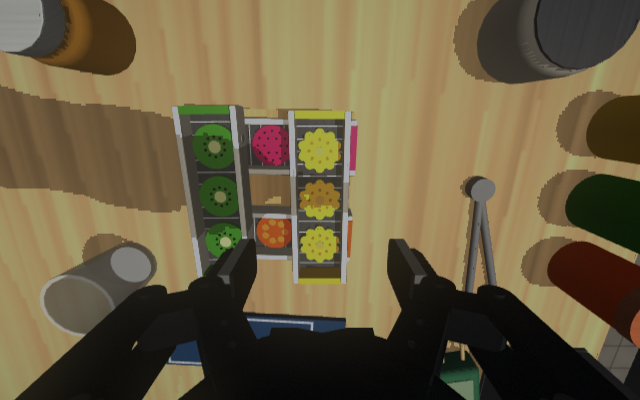

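The tray is centred between the jaws, with edges at about 290 and 350 against the image centre 321. I'll descend and close.

```bash
python3 -m inch '[[0,-0.03,0,-0.03,-0.01,0.5,0.17],[0,0,0,0,0,0.5,0.17],[0,0,0,0,0,0.5,0.17],[0,0,0,0,0,0.49,0.17],[0,0,0,0,0,0,0.17],[0,0,0,0,0,0,0.17],[0,0,0,0,0,0,0.7],[0,0,0,0,0,0,0.7],[0,0,0,0,0,0,0.7],[0,0,0,0,0,0,0.7],[0,0,0,0,0,0,0.7]]' 30; python3 -c "
from h import *
plan([.5963,-.0195,.034],np.radians(1.3)); snap('side','pics/s2.png')
a=cv2.imread('pics/s2.png');cv2.imwrite('pics/s2z.png',cv2.resize(a[90:240,235:395],None,fx=4,fy=4))"
```

```text
clock: 4.8
tcp_pos: [0.5962, -0.0196, 0.0336]
orientation: [0.0, 1.0, 0.011, -0.0]
wrist_force: [0.6, -0.3, 7.5]
finger_gap: 0.0475
t 4.8 tcp [ 0.5962 -0.0196  0.0336] cur yaw deg 1.2 turn units [ 0.01  0.   -0.01] j6 1.38
shift units, tool-axes now [ 0.001 -0.002 -0.008]  after turn [ 0.001 -0.002 -0.008]
```

View pics/s2z.png

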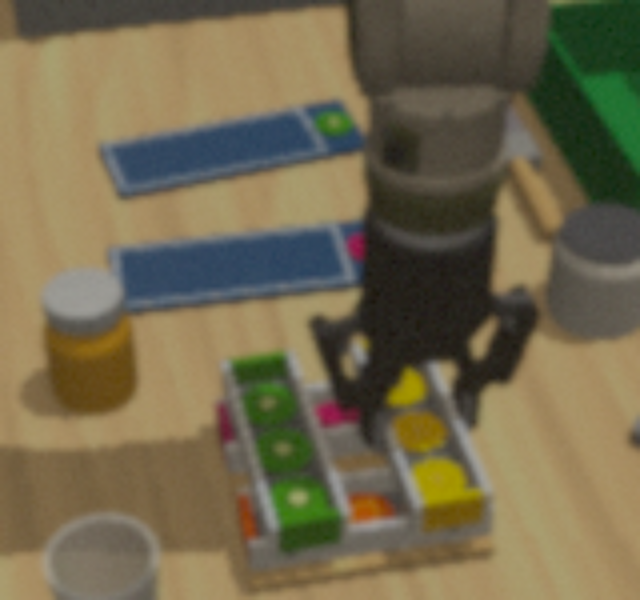

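Gripped, with the opening at 47.5 mm. Lifting.

```bash
python3 -m inch '[[0,0,0,0,0,-0.1,0.7],[0,0,0,0,0,-0.3,0.7],[0,0,0,0,0,-0.4,0.7],[0,0,0,0,0,-0.5,0.7],[0,0,0,0,0,-0.6,0.7],[0,0,0,0,0,-0.6,0.7],[0,0,0,0,0,-0.3,0.7],[0,0,0,0,0,0,0.7],[0,0,0,0,0,0,0.7]]' 45; python3 -c "
from h import *
# pineapple board outline centre from side: board centre - 20mm along
b=np.array([.5597,-.3801]); a=np.radians(9.8); t=b-.0195*np.array([np.cos(a),np.sin(a)]); print(t)
plan([*t,.17],a+np.pi/2); snap('wrist','pics/w3.png')"
```

```text
clock: 5.75
tcp_pos: [0.5949, -0.0192, 0.1711]
orientation: [-0.0, 1.0, 0.011, -0.002]
wrist_force: [-0.5, 0.3, -0.8]
finger_gap: 0.047
[ 0.54048455 -0.38341909]
t 5.75 tcp [ 0.5949 -0.0192  0.1711] cur yaw deg 1.2 turn units [ 0.02  0.02 10.18] j6 1.38
shift units, tool-axes now [-1.245  7.258  0.027]  after turn [6.992 2.312 0.022]
```

View pics/w3.png

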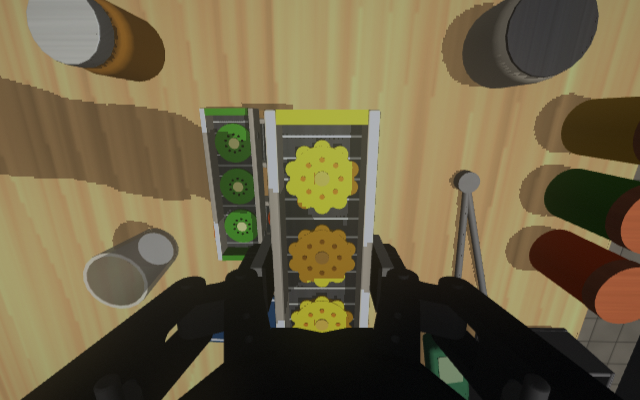

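```bash
python3 -m inch '[[0,0,0,-0.08,0.4,0,0.7],[0,0,0,-0.15,0.8,0,0.7],[0,0,0,-0.15,0.9,0,0.7],[0,0,0,-0.15,0.9,0,0.7],[0,0,0,-0.15,0.9,0,0.7],[0,0,0,-0.16,0.9,0,0.7],[0,0,0,-0.16,0.9,0,0.7],[0,0,0,-0.16,0.9,0,0.7],[0,0,0,-0.15,0.66,0,0.7]]'
python3 -m inch '[[0,0,0.6,0,0,0,0.7],[0,0,0.96,0,0,0,0.7],[0,0,0.96,0,0,0,0.7],[0,0,0.96,0,0,0,0.7],[0,0,0.96,0,0,0,0.7],[0,0,0.96,0,0,0,0.7],[0,0,0.96,0,0,0,0.7],[0,0,0.96,0,0,0,0.7],[0,0,0.96,0,0,0,0.7],[0,0,0.96,0,0,0,0.7],[0,0,0.94,0,0,0,0.7],[0,0,0,0,0,0,0.7]]'
python3 -c "
from h import *
plan([.5405,-.3834,.06],np.radians(99.8))
s=snap('wrist','pics/w4.png'); np.save('w4.npy',s,allow_pickle=True)"
```

```text
clock: 6.7
tcp_pos: [0.5358, -0.3859, 0.1692]
orientation: [-0.001, 1.0, 0.01, -0.003]
wrist_force: [-0.1, 1.4, -1.2]
finger_gap: 0.0472
clock: 7.9
tcp_pos: [0.5366, -0.383, 0.1695]
orientation: [0.001, 0.765, -0.644, -0.003]
wrist_force: [-0.5, 0.6, -1.7]
finger_gap: 0.0469
t 7.9 tcp [ 0.5366 -0.383   0.1695] cur yaw deg -80.2 turn units [ 0.04  0.02 -0.  ] j6 2.23
shift units, tool-axes now [ 0.029 -0.089  2.189]  after turn [ 0.022 -0.076  2.189]
```

View pics/w4.png

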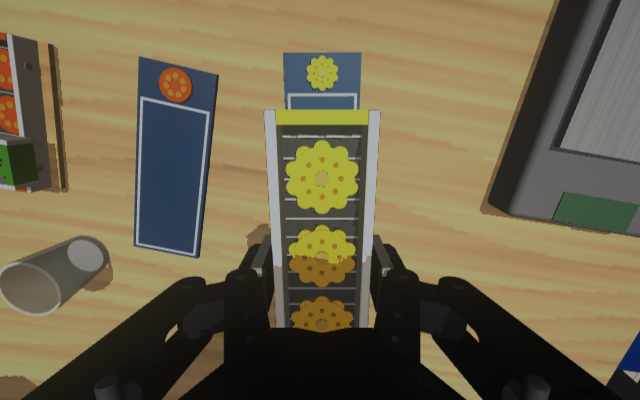

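The pineapple board's slice end is visible at (322,72), its outline line is at row 95, and the whole orange outline is visible. I'll measure both.

```bash
python3 -c "
import cv2
a=cv2.imread('pics/w4.png')
cv2.imwrite('pics/z6.png',cv2.resize(a[45:115,270:375],None,fx=7,fy=7,interpolation=cv2.INTER_CUBIC))
cv2.imwrite('pics/z7.png',cv2.resize(a[85:265,125:225],None,fx=3.3,fy=3.3,interpolation=cv2.INTER_CUBIC))"
```

```text
(no output)
```

View pics/z6.png

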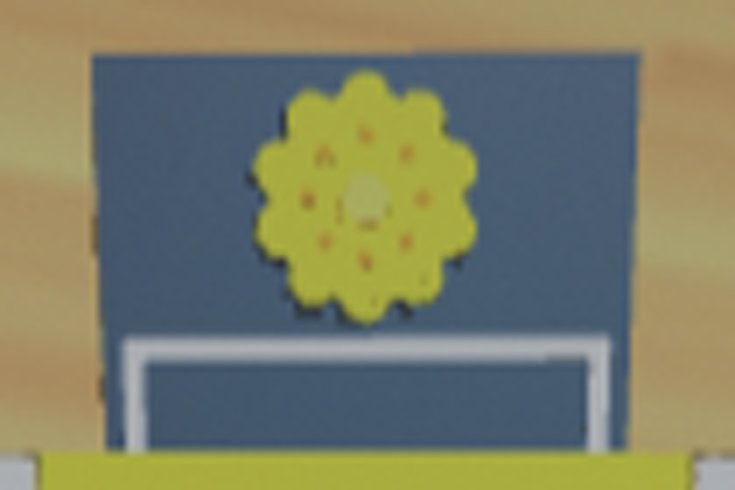

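View pics/z7.png

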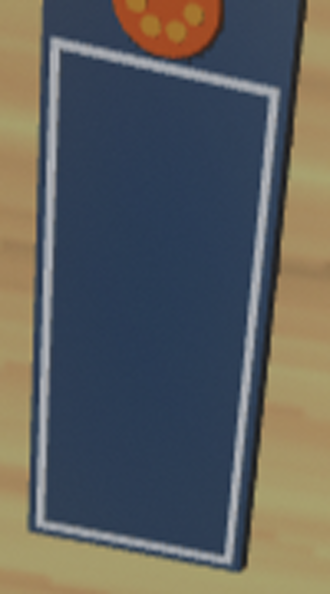

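Run:
```python
from h import *
s=np.load('w4.npy',allow_pickle=True).item(); c=cam('wrist',s)
z=lambda l: (np.array(l,float)+.5)/7-.5+[270,45]
w=ray(c,z([(145,361),(588,361),(93,54),(640,54),(365,197)]),.006)
print(w.round(4),'inner w',np.linalg.norm(w[0]-w[1]),'board w',np.linalg.norm(w[2]-w[3]))
e=w[0]-w[1]; ang=np.arctan2(e[1],e[0]); print('cross dir deg',np.degrees(ang), np.degrees(np.arctan2(*(w[2]-w[3])[::-1])))
for nm,ang in (('meas',ang-np.pi/2),('9.8',np.radians(9.8))):
    ax=np.array([np.cos(ang),np.sin(ang)]);
    if ax[0]<0: ax=-ax
    print(nm,'centre from line',(w[0]+w[1])/2-.084*ax,'from slice',w[4]-.105*ax)
o=lambda l: (np.array(l,float)+.5)/3.3-.5+[125,85]
w=ray(c,o([(59,48),(271,96),(226,554),(45,521)]),.006)
print('orange',w.mean(0),[np.linalg.norm(w[i]-w[(i+1)%4]).round(4) for i in range(4)],np.degrees(np.arctan2(*(w[0]+w[1]-w[2]-w[3])[::-1])))
w=ray(c,[(264.5,110.5),(380,110.5)],s['tcp_pos'][2]+.024); print('tray end',w, np.linalg.norm(w[0]-w[1]), np.linalg.norm(w.mean(0)-s['tcp_pos'][:2]),np.degrees(np.arctan2(*(w.mean(0)-s['tcp_pos'][:2])[::-1])))
```

```text
[[ 0.618  -0.3357]
 [ 0.6291 -0.4003]
 [ 0.6574 -0.3227]
 [ 0.6706 -0.3992]
 [ 0.6456 -0.364 ]] inner w 0.06558145984377316 board w 0.07761682500142343
cross dir deg 99.78067294820978 99.7519110398364
meas centre from line [ 0.54079417 -0.38223953] from slice [ 0.54209455 -0.38179592]
9.8 centre from line [ 0.54079899 -0.38226746] from slice [ 0.54210057 -0.38183083]
orange [ 0.50339633 -0.21377897] [np.float64(0.0669), np.float64(0.1674), np.float64(0.0663), np.float64(0.1684)] -2.6858377450771656
tray end [[ 0.60505601 -0.34796631]
 [ 0.61303734 -0.3942183 ]] 0.046935578921990635 0.07342638544449753 9.309706206358754
```

```bash
python3 -m inch '[[0.04,0.02,0,0.02,-0.1,0.2,0.7],[0,0,0,0,0,0.5,0.7],[0,0,0,0,0,0.5,0.7],[0,0,0,0,0,0.5,0.7],[0,0,0,0,0,0.5,0.7],[0,0,0,0,0,0.5,0.7],[0,0,0,0,0,0,0.7],[0,0,0,0,0,0,0.7]]'
python3 -c "
from h import *
plan([.541,-.3825,.0065],np.radians(99.8))"
```

```text
clock: 8.75
tcp_pos: [0.5422, -0.3834, 0.0356]
orientation: [0.0, 0.765, -0.644, 0.0]
wrist_force: [-0.2, 0.9, -0.6]
finger_gap: 0.0471
t 8.75 tcp [ 0.5422 -0.3834  0.0356] cur yaw deg -80.1 turn units [-0.   -0.    0.01] j6 2.23
shift units, tool-axes now [-0.022  0.022  0.583]  after turn [-0.021  0.021  0.583]
```

```bash
python3 -m inch '[[0,0,0,-0.02,0.02,0.2,0.7],[0,0,0,0,0,0.2,0.7],[0,0,0,0,0,0.14,0.7],[0,0,0,0,0,0.04,0.7],[0,0,0,0,0,0,0.7],[0,0,0,0,0,0,0.7]]'
```

```text
clock: 9.35
tcp_pos: [0.5417, -0.3834, 0.0077]
orientation: [0.0, 0.765, -0.644, 0.001]
wrist_force: [-0.1, -0.8, -0.9]
finger_gap: 0.0471
```

```bash
python3 -m inch '[[0,0,0,0,0,0.03,0.7],[0,0,0,0,0,0,0.7],[0,0,0,0,0,0,0.7]]'; python3 -c "
from h import *
print(env.get_state()['wrist_force'])"
```

```text
clock: 9.65
tcp_pos: [0.5417, -0.3833, 0.0062]
orientation: [0.0, 0.765, -0.644, 0.001]
wrist_force: [-0.6, -1.1, -0.7]
finger_gap: 0.0474
[-0.62069495 -1.13121449 -0.6962164 ]
```

```bash
python3 -m inch '[[0,0,0,0,0,0.02,0.7],[0,0,0,0,0,0,0.7],[0,0,0,0,0,0,0.7]]'; python3 -c "
from h import *
snap('side','pics/s3.png')
a=cv2.imread('pics/s3.png');cv2.imwrite('pics/s3z.png',cv2.resize(a[250:395,265:440],None,fx=4,fy=4,interpolation=cv2.INTER_CUBIC))"
```

```text
clock: 9.95
tcp_pos: [0.5418, -0.3834, 0.0058]
orientation: [0.0, 0.765, -0.644, 0.002]
wrist_force: [-0.8, 1.1, 5.0]
finger_gap: 0.0471
```

View pics/s3z.png

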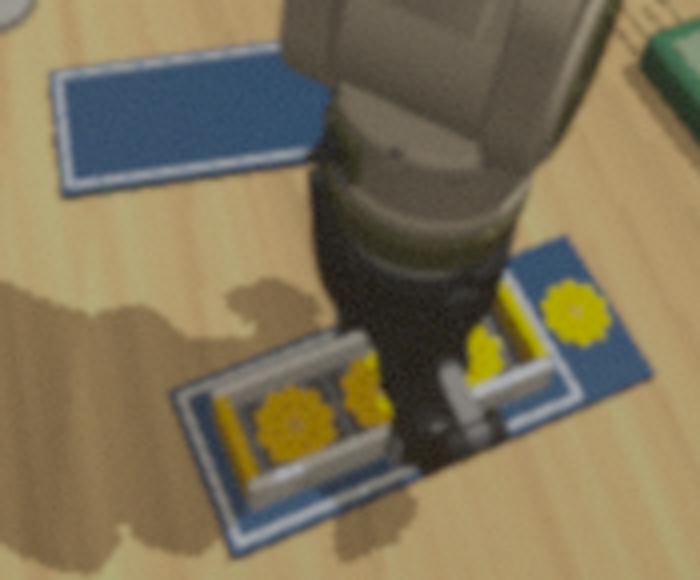

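Contact is 5 N and the tray sits inside the outline. Releasing and lifting.

```bash
python3 -m inch '[[0,0,0,0,0,0,0.2],[0,0,0,0,0,0,0.2],[0,0,0,0,0,0,0.2],[0,0,0,0,0,-0.1,0.2],[0,0,0,0,0,-0.4,0.2],[0,0,0,0,0,-0.8,0.2],[0,0,0,0,0,-1,0.2],[0,0,0,0,0,-0.8,0.2],[0,0,0,0,0,0,0.2]]'; python3 -c "
from h import *
snap('side','pics/s4.png'); snap('wrist','pics/w5.png')
a=cv2.imread('pics/s4.png');cv2.imwrite('pics/s4z.png',cv2.resize(a[250:395,265:440],None,fx=4,fy=4,interpolation=cv2.INTER_CUBIC))
plan([.5103,-.0192,.16],np.radians(1.4))"
```

```text
clock: 10.9
tcp_pos: [0.5443, -0.3856, 0.168]
orientation: [0.0, 0.765, -0.644, 0.008]
wrist_force: [-0.0, -0.6, 0.7]
finger_gap: 0.0686
t 11.0 tcp [ 0.542  -0.3836  0.1618] cur yaw deg -80.2 turn units [  0.    -0.05 -10.2 ] j6 2.23
shift units, tool-axes now [-7.289e+00 -6.150e-01  3.000e-03]  after turn [-0.456 -7.301  0.035]
```

View pics/s4z.png

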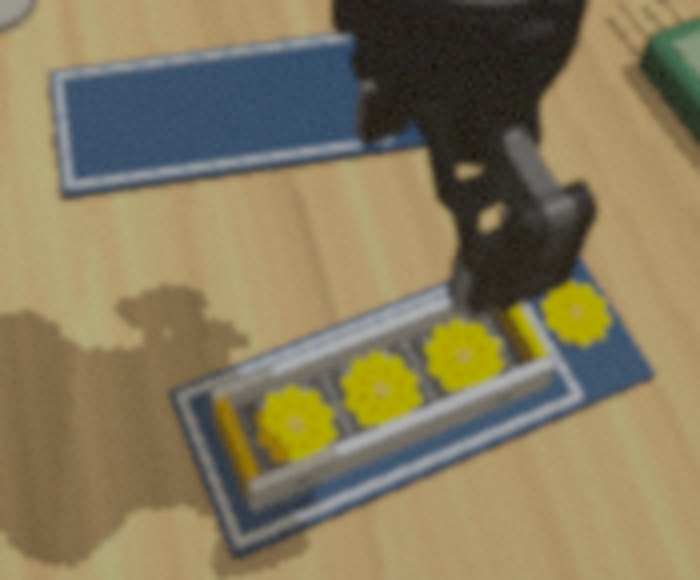

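View pics/w5.png

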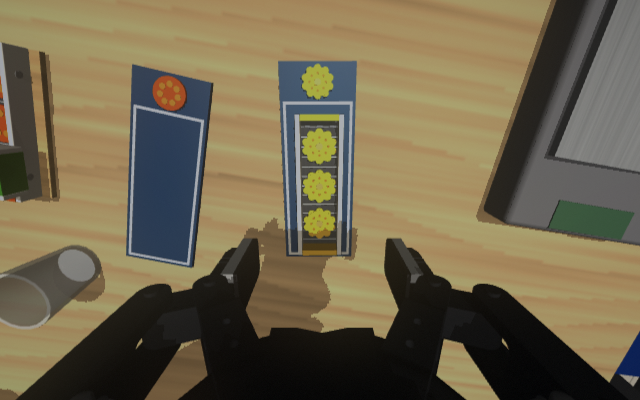

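The pineapple tray lies centred inside its outline in both views. Next is the kiwi tray.

```bash
python3 -m inch '[[0,-0.05,0,-0.5,-0.06,0,0.17],[0,0,0,-0.9,-0.08,0,0.17],[0,0,0,-0.9,-0.08,0,0.17],[0,0,0,-0.9,-0.08,0,0.17],[0,0,0,-0.9,-0.08,0,0.17],[0,0,0,-0.9,-0.08,0,0.17],[0,0,0,-0.9,-0.08,0,0.17],[0,0,0,-0.9,-0.08,0,0.17],[0,0,0,-0.49,-0.01,0,0.17]]'
python3 -m inch '[[0,0,-0.5,0,0,0,0.17],[0,0,-1,0,0,0,0.17],[0,0,-1,0,0,0,0.17],[0,0,-1,0,0,0,0.17],[0,0,-1,0,0,0,0.17],[0,0,-1,0,0,0,0.17],[0,0,-1,0,0,0,0.17],[0,0,-1,0,0,0,0.17],[0,0,-1,0,0,0,0.17],[0,0,-1,0,0,0,0.17],[0,0,-0.7,0,0,0,0.17],[0,0,0,0,0,0,0.17]]'
python3 -c "
from h import *
plan([.5103,-.0192,.034],np.radians(1.4)); s=snap('wrist','pics/w6.png'); np.save('w6.npy',s,allow_pickle=True)"
```

```text
clock: 11.9
tcp_pos: [0.5081, -0.0151, 0.1597]
orientation: [-0.001, 0.766, -0.643, -0.003]
wrist_force: [0.6, -1.6, 0.2]
finger_gap: 0.0711
clock: 13.1
tcp_pos: [0.509, -0.0181, 0.1598]
orientation: [-0.003, 1.0, 0.012, -0.001]
wrist_force: [-0.4, -0.1, 0.2]
finger_gap: 0.0708
t 13.1 tcp [ 0.509  -0.0181  0.1598] cur yaw deg 1.4 turn units [-0.04  0.02  0.  ] j6 1.35
shift units, tool-axes now [0.032 0.037 2.516]  after turn [0.025 0.022 2.516]
```

View pics/w6.png

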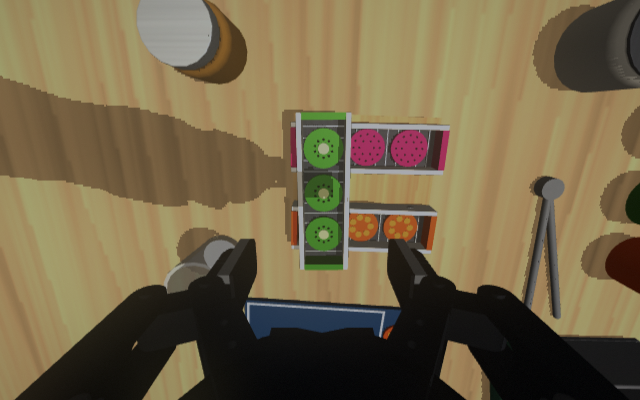

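```bash
python3 -m inch '[[-0.04,0.02,0,0.03,0.03,0.5,0.17],[0,0,0,0,0,0.7,0.17],[0,0,0,0,0,0.7,0.17],[0,0,0,0,0,0.4,0.17],[0,0,0,0,0,0.2,0.17],[0,0,0,0,0,0,0.17],[0,0,0,0,0,0,0.17]]' 30; python3 -c "
from h import *
plan([.5103,-.0192,.034],np.radians(1.4))"
```

```text
clock: 13.85
tcp_pos: [0.5127, -0.0199, 0.0372]
orientation: [0.0, 1.0, 0.012, 0.002]
wrist_force: [0.1, 0.6, 1.4]
finger_gap: 0.0712
t 13.85 tcp [ 0.5127 -0.0199  0.0372] cur yaw deg 1.4 turn units [ 0.   -0.03 -0.01] j6 1.35
shift units, tool-axes now [-0.048 -0.015  0.064]  after turn [-0.048 -0.015  0.064]
```

```bash
python3 -m inch '[[0,-0.02,0,-0.04,-0.01,0.06,0.17],[0,0,0,0,0,0,0.17],[0,0,0,0,0,0,0.17],[0,0,0,0,0,0,0.7],[0,0,0,0,0,0,0.7],[0,0,0,0,0,0,0.7],[0,0,0,0,0,0,0.7],[0,0,0,0,0,0,0.7]]' 30; python3 -c "
from h import *
plan([.5103,-.0192,.034],np.radians(1.4))"
```

```text
clock: 14.65
tcp_pos: [0.5107, -0.0194, 0.0341]
orientation: [0.0, 1.0, 0.012, 0.001]
wrist_force: [-1.0, -0.5, 5.7]
finger_gap: 0.0473
t 14.65 tcp [ 0.5107 -0.0194  0.0341] cur yaw deg 1.4 turn units [ 0.01 -0.01 -0.  ] j6 1.35
shift units, tool-axes now [-0.008 -0.004  0.003]  after turn [-0.008 -0.004  0.003]
```

```bash
python3 -m inch '[[0,0,0,0,0,-0.1,0.7],[0,0,0,0,0,-0.3,0.7],[0,0,0,0,0,-0.4,0.7],[0,0,0,0,0,-0.5,0.7],[0,0,0,0,0,-0.6,0.7],[0,0,0,0,0,-0.6,0.7],[0,0,0,0,0,-0.3,0.7],[0,0,0,0,0,0,0.7],[0,0,0,0,0,0,0.7]]' 45; python3 -c "
from h import *
plan([.5306,.3767,.17],np.radians(1.4))"
```

```text
clock: 15.55
tcp_pos: [0.5097, -0.0192, 0.1729]
orientation: [0.0, 1.0, 0.012, -0.0]
wrist_force: [0.9, -0.8, -1.4]
finger_gap: 0.0473
t 15.55 tcp [ 0.5097 -0.0192  0.1729] cur yaw deg 1.4 turn units [ 0.  0. -0.] j6 1.35
shift units, tool-axes now [ 0.61  -7.905  0.056]  after turn [ 0.612 -7.905  0.059]
```

```bash
python3 -m inch '[[0,0,0,0.05,-0.5,0,0.7],[0,0,0,0.07,-0.9,0,0.7],[0,0,0,0.07,-0.9,0,0.7],[0,0,0,0.07,-0.9,0,0.7],[0,0,0,0.07,-0.9,0,0.7],[0,0,0,0.07,-0.9,0,0.7],[0,0,0,0.07,-0.9,0,0.7],[0,0,0,0.07,-0.9,0,0.7],[0,0,0,0.07,-0.7,0,0.7],[0,0,0,0.05,-0.4,0,0.7]]'
python3 -m inch '[[0,0,-0.6,0,0,0,0.7],[0,0,-1,0,0,0,0.7],[0,0,-1,0,0,0,0.7],[0,0,-1,0,0,0,0.7],[0,0,-1,0,0,0,0.7],[0,0,-1,0,0,0,0.7],[0,0,-1,0,0,0,0.7],[0,0,-1,0,0,0,0.7],[0,0,-1,0,0,0,0.7],[0,0,-1,0,0,0,0.7],[0,0,-1,0,0,0,0.7],[0,0,-1,0,0,0,0.7]]'
python3 -m inch '[[0,0,-0.34,0,0,0,0.7],[0,0,0,0,0,0,0.7],[0,0,0,0,0,0,0.7]]'
python3 -c "
from h import *
plan([.5306,.3767,.17],np.radians(96.9))
s=snap('wrist','pics/w7.png'); np.save('w7.npy',s,allow_pickle=True)
a=cv2.imread('pics/w7.png')
cv2.imwrite('pics/z8.png',cv2.resize(a[35:125,250:390],None,fx=5,fy=5,interpolation=cv2.INTER_CUBIC))"
```

```text
clock: 16.55
tcp_pos: [0.532, 0.379, 0.1705]
orientation: [0.001, 1.0, 0.014, -0.001]
wrist_force: [0.3, -0.6, -0.8]
finger_gap: 0.0472
clock: 17.75
tcp_pos: [0.5324, 0.3758, 0.1707]
orientation: [-0.0, 0.679, 0.734, -0.002]
wrist_force: [-0.0, -0.2, -1.6]
finger_gap: 0.0472
clock: 18.05
tcp_pos: [0.5328, 0.376, 0.1717]
orientation: [-0.0, 0.664, 0.748, -0.001]
wrist_force: [-0.1, -0.5, -1.6]
finger_gap: 0.0471
t 18.05 tcp [0.5328 0.376  0.1717] cur yaw deg 96.8 turn units [-0.01  0.01 -0.01] j6 0.37
shift units, tool-axes now [ 0.019 -0.042  0.034]  after turn [ 0.019 -0.042  0.034]
```

View pics/w7.png

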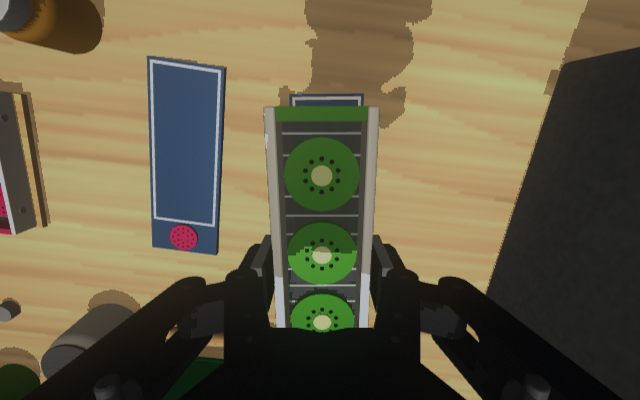

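View pics/z8.png

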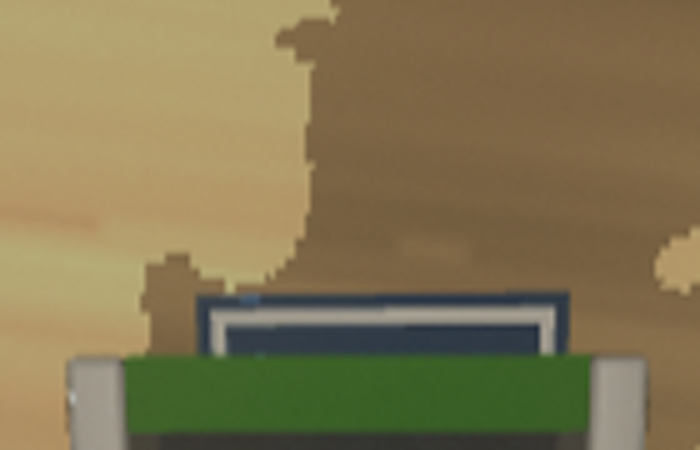

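Run:
```python
from h import *
s=np.load('w7.npy',allow_pickle=True).item(); c=cam('wrist',s)
z=lambda l: (np.array(l,float)+.5)/5-.5+[250,35]
w=ray(c,z([(226,326),(541,324)]),.006); e=w[0]-w[1]; print(w.round(4),np.linalg.norm(e),np.degrees(np.arctan2(e[1],e[0])))
for a in (6.9,np.degrees(np.arctan2(e[1],e[0]))%180-90): 
    r=np.radians(a); print(a,w.mean(0)+.084*np.array([np.cos(r),np.sin(r)]))
a=cv2.imread('pics/w7.png')
cv2.imwrite('pics/z9.png',cv2.resize(a[50:260,140:235],None,fx=2.8*1,fy=2.8,interpolation=cv2.INTER_CUBIC))
```

```text
[[0.4498 0.3373]
 [0.4415 0.4029]] 0.06612973975995878 -82.80394839759407
6.9 [0.52905519 0.38016703]
7.19605160240593 [0.52900193 0.38059779]
```

View pics/z9.png

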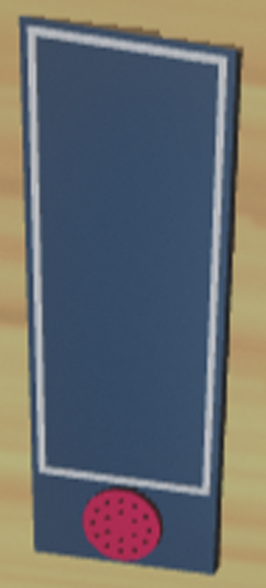

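Run:
```python
from h import *
s=np.load('w7.npy',allow_pickle=True).item(); c=cam('wrist',s)
o=lambda l: (np.array(l,float)+.5)/2.8-.5+[140,50]
w=ray(c,o([(37,38),(217,67),(203,487),(46,465)]),.006)
print('dragon',w.mean(0),[np.linalg.norm(w[i]-w[(i+1)%4]).round(4) for i in range(4)],np.degrees(np.arctan2(*(w[2]+w[3]-w[0]-w[1])[::-1])))
plan([.529,.380,.0065],np.radians(97))
```

```text
dragon [0.51636751 0.22138447] [np.float64(0.065), np.float64(0.1668), np.float64(0.066), np.float64(0.1667)] -1.4540243628382648
t 18.1 tcp [0.533  0.3761 0.1721] cur yaw deg 96.8 turn units [-0.01  0.01 -0.02] j6 0.37
shift units, tool-axes now [ 0.092 -0.065  3.312]  after turn [ 0.087 -0.069  3.312]
```

```bash
python3 -m inch '[[-0.01,0.01,-0.02,0.09,-0.06,0.3,0.7],[0,0,0,0,0,0.5,0.7],[0,0,0,0,0,0.6,0.7],[0,0,0,0,0,0.6,0.7],[0,0,0,0,0,0.4,0.7],[0,0,0,0,0,0.2,0.7],[0,0,0,0,0,0.1,0.7],[0,0,0,0,0,0,0.7],[0,0,0,0,0,0,0.7]]'
python3 -c "
from h import *
plan([.529,.380,.006],np.radians(97))"
```

```text
clock: 19.0
tcp_pos: [0.5311, 0.3811, 0.0397]
orientation: [0.001, 0.662, 0.749, 0.002]
wrist_force: [-0.1, -0.3, -1.7]
finger_gap: 0.0472
t 19.0 tcp [0.5311 0.3811 0.0397] cur yaw deg 97.1 turn units [ 0.03 -0.01  0.01] j6 0.38
shift units, tool-axes now [-0.018 -0.046  0.673]  after turn [-0.017 -0.043  0.673]
```

```bash
python3 -m inch '[[0.02,-0.01,0,-0.02,-0.04,0.2,0.7],[0,0,0,0,0,0.2,0.7],[0,0,0,0,0,0.15,0.7],[0,0,0,0,0,0.07,0.7],[0,0,0,0,0,0.03,0.7],[0,0,0,0,0,0,0.7],[0,0,0,0,0,0,0.7]]'
```

```text
clock: 19.7
tcp_pos: [0.5283, 0.3794, 0.0064]
orientation: [0.0, 0.662, 0.749, -0.0]
wrist_force: [-2.9, -1.2, 4.4]
finger_gap: 0.047
```

```bash
python3 -m inch '[[0,0,0,0,0,0,0.2],[0,0,0,0,0,0,0.2],[0,0,0,0,0,0,0.2],[0,0,0,0,0,-0.1,0.2],[0,0,0,0,0,-0.4,0.2],[0,0,0,0,0,-0.8,0.2],[0,0,0,0,0,-1,0.2],[0,0,0,0,0,-0.8,0.2],[0,0,0,0,0,0,0.2]]'; python3 -c "
from h import *
snap('side','pics/s5.png'); snap('wrist','pics/w8.png')
# lower trays: from w6, jaw yaw 91.3
s=np.load('w6.npy',allow_pickle=True).item()
a=cv2.imread('pics/w6.png')
cv2.imwrite('pics/z10.png',cv2.resize(a[100:280,270:460],None,fx=3.2,fy=3.2,interpolation=cv2.INTER_CUBIC))"
```

```text
clock: 20.6
tcp_pos: [0.532, 0.3815, 0.1689]
orientation: [0.002, 0.662, 0.749, 0.006]
wrist_force: [0.4, -0.7, 0.5]
finger_gap: 0.0684
```

View pics/w8.png

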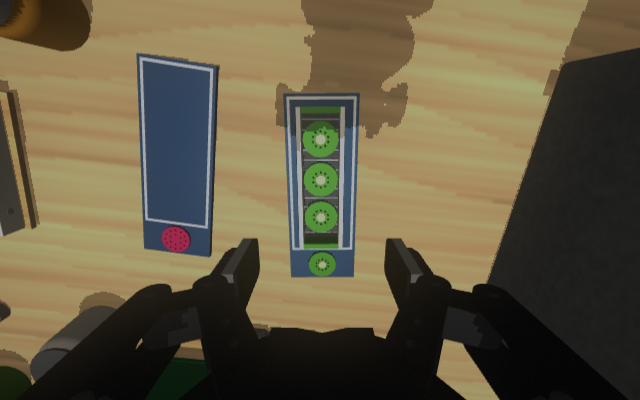

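View pics/z10.png

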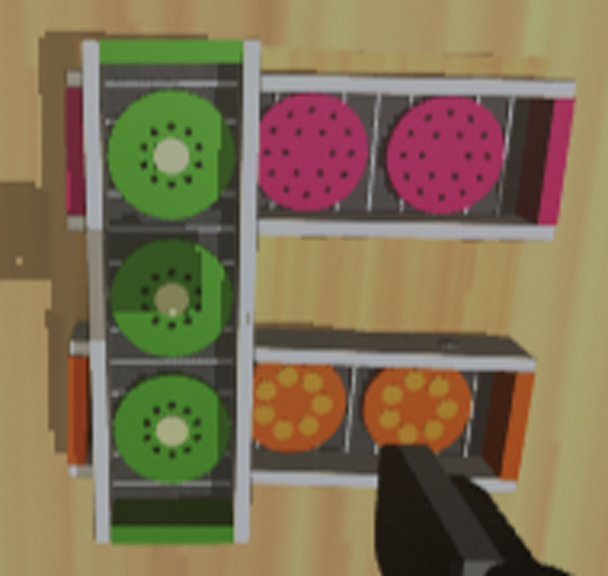

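View pics/s5.png

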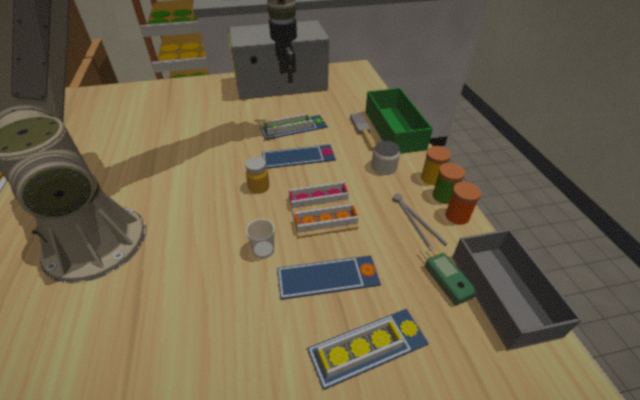

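The kiwi tray is inside its outline at (321,175), and both lower trays are undisturbed. Going to the dragon fruit tray.

```bash
python3 -c "
from h import *
plan([.553,.0236,.17],np.radians(91.4))"
```

```text
t 20.7 tcp [0.5294 0.38   0.1627] cur yaw deg 97.1 turn units [ 0.02 -0.01  0.71] j6 0.38
shift units, tool-axes now [-7.132 -0.408 -0.151]  after turn [-7.138  0.298 -0.145]
```

```bash
python3 -m inch '[[0.02,-0.01,0.71,0,0,-0.14,0.17],[0,0,0,-0.4,0.03,0,0.17],[0,0,0,-0.9,0.03,0,0.17],[0,0,0,-0.9,0.04,0,0.17],[0,0,0,-0.9,0.04,0,0.17],[0,0,0,-0.9,0.04,0,0.17],[0,0,0,-0.9,0.04,0,0.17],[0,0,0,-0.9,0.04,0,0.17],[0,0,0,-0.8,0.04,0,0.17],[0,0,0,-0.54,0,0,0.17],[0,0,0,0,0,0,0.17],[0,0,0,0,0,0,0.17]]'
python3 -c "
from h import *
plan([.553,.0236,.17],np.radians(91.4));s=snap('wrist','pics/w9.png'); np.save('w9.npy',s,allow_pickle=True)
a=cv2.imread('pics/w9.png')
cv2.imwrite('pics/z11.png',cv2.resize(a[90:270,210:400],None,fx=3.2,fy=3.2,interpolation=cv2.INTER_CUBIC))"
```

```text
clock: 21.9
tcp_pos: [0.5511, 0.0226, 0.1671]
orientation: [-0.002, 0.699, 0.715, -0.003]
wrist_force: [0.3, -0.3, 0.0]
finger_gap: 0.0708
t 21.9 tcp [0.5511 0.0226 0.1671] cur yaw deg 91.3 turn units [-0.05  0.01 -0.01] j6 -0.13
shift units, tool-axes now [ 0.02   0.038 -0.059]  after turn [ 0.02   0.039 -0.059]
```

View pics/w9.png

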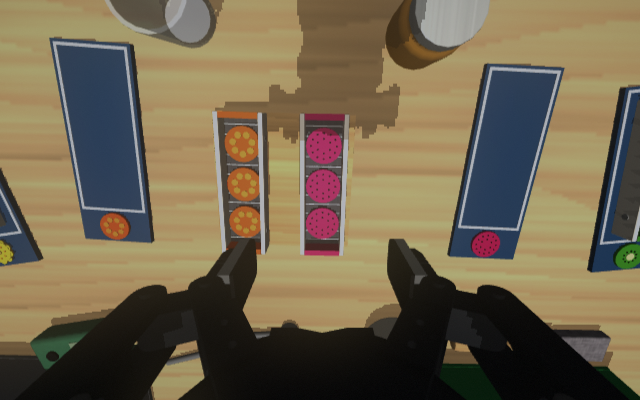

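View pics/z11.png

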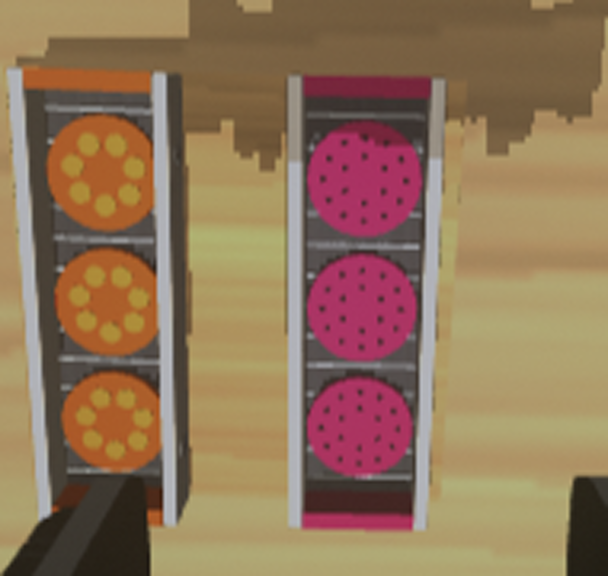

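Run:
```python
from h import *
s=np.load('w9.npy',allow_pickle=True).item(); c=cam('wrist',s)
z=lambda l: (np.array(l,float)+.5)/3.2-.5+[210,90]
w=ray(c,z([(288,77),(444,78),(427,529),(289,528)]),.034)
print(w.mean(0),[np.linalg.norm(w[i]-w[(i+1)%4]).round(4) for i in range(4)],np.degrees(np.arctan2(*(w[2]+w[3]-w[0]-w[1])[::-1])))
w2=ray(c,z([(8,69),(168,72),(176,524)]),.034); print(w2,(w2[0]+w2[2])/2,np.linalg.norm(w2[0]-w2[1]),np.linalg.norm(w2[2]-w2[1]))
d=w2[2]-w2[1]; print(np.degrees(np.arctan2(d[1],d[0])))
t=w.mean(0); plan([*t,.0105],np.radians(91.4))
```

```text
[0.55220266 0.02332098] [np.float64(0.0465), np.float64(0.1491), np.float64(0.0476), np.float64(0.149)] 0.39860239909695083
[[ 0.47769116 -0.08361481]
 [ 0.47745319 -0.03610284]
 [ 0.62649389 -0.0388284 ]] [ 0.55209253 -0.06122161] 0.04751257036828394 0.14906562338111476
-1.0476709696049198
t 21.95 tcp [0.5512 0.0233 0.1674] cur yaw deg 91.4 turn units [-0.04  0.01 -0.  ] j6 -0.13
shift units, tool-axes now [0.004 0.038 3.137]  after turn [-1.000e-03  1.900e-02  3.137e+00]
```

```bash
python3 -m inch '[[-0.04,0.01,0.12,0,0.02,0.5,0.17],[0,0,0,0,0,0.7,0.17],[0,0,0,0,0,0.7,0.17],[0,0,0,0,0,0.5,0.17],[0,0,0,0,0,0.3,0.17],[0,0,0,0,0,0.1,0.17],[0,0,0,0,0,0,0.17],[0,0,0,0,0,0,0.17]]' 30; python3 -c "
from h import *
plan([.5522,.0233,.0105],np.radians(90.4))"
```

```text
clock: 22.75
tcp_pos: [0.5539, 0.0235, 0.0294]
orientation: [0.001, 0.704, 0.71, 0.001]
wrist_force: [1.2, -0.3, 0.3]
finger_gap: 0.0709
t 22.75 tcp [0.5539 0.0235 0.0294] cur yaw deg 90.5 turn units [0.02 0.01 0.01] j6 -0.11
shift units, tool-axes now [-0.003 -0.035  0.377]  after turn [-0.004 -0.034  0.378]
```

```bash
python3 -m inch '[[0.02,0.01,0,0,-0.03,0.15,0.17],[0,0,0,0,0,0.15,0.17],[0,0,0,0,0,0.07,0.17],[0,0,0,0,0,0,0.17],[0,0,0,0,0,0,0.17],[0,0,0,0,0,0,0.7],[0,0,0,0,0,0,0.7],[0,0,0,0,0,0,0.7],[0,0,0,0,0,0,0.7],[0,0,0,0,0,0,0.7]]' 30; python3 -c "
from h import *
plan([.5522,.0233,.0105],np.radians(90.4))"
```

```text
clock: 23.75
tcp_pos: [0.5523, 0.0228, 0.0106]
orientation: [-0.0, 0.704, 0.71, 0.0]
wrist_force: [-0.2, -0.3, 3.2]
finger_gap: 0.0476
t 23.75 tcp [0.5523 0.0228 0.0106] cur yaw deg 90.4 turn units [ 0. -0.  0.] j6 -0.11
shift units, tool-axes now [ 0.011 -0.001  0.001]  after turn [ 0.011 -0.001  0.001]
```

```bash
python3 -m inch '[[0,0,0,0,0,-0.1,0.7],[0,0,0,0,0,-0.3,0.7],[0,0,0,0,0,-0.4,0.7],[0,0,0,0,0,-0.6,0.7],[0,0,0,0,0,-0.6,0.7],[0,0,0,0,0,-0.6,0.7],[0,0,0,0,0,-0.3,0.7],[0,0,0,0,0,0,0.7],[0,0,0,0,0,0,0.7]]' 45; python3 -c "
from h import *
a=cv2.imread('pics/w9.png')
cv2.imwrite('pics/z12.png',cv2.resize(a[55:265,440:570],None,fx=2.8,fy=2.8,interpolation=cv2.INTER_CUBIC))
cv2.imwrite('pics/z13.png',cv2.resize(a[30:250,45:160],None,fx=2.6,fy=2.6,interpolation=cv2.INTER_CUBIC))
plan([.5165,.2205,.15],np.radians(88.2))"
```

```text
clock: 24.65
tcp_pos: [0.5515, 0.0229, 0.1546]
orientation: [-0.001, 0.704, 0.71, -0.0]
wrist_force: [-1.0, 0.1, -1.4]
finger_gap: 0.047
t 24.65 tcp [0.5515 0.0229 0.1546] cur yaw deg 90.4 turn units [-0.01 -0.    0.28] j6 -0.11
shift units, tool-axes now [ 3.958 -0.67   0.095]  after turn [ 3.929 -0.824  0.092]
```

View pics/z12.png

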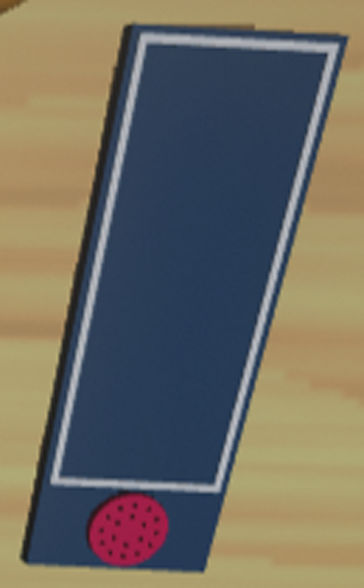

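View pics/z13.png

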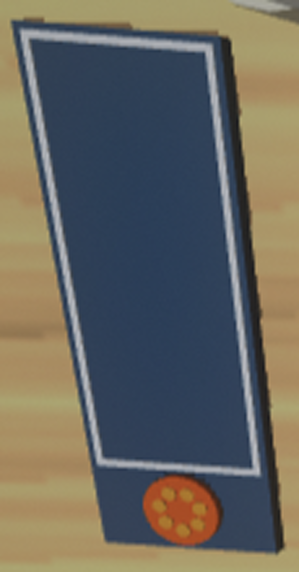

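Run:
```python
from h import *
s=np.load('w9.npy',allow_pickle=True).item(); c=cam('wrist',s)
for nm,k,off,l in (('dragon',2.8,[440,55],[(149,46),(329,54),(217,485),(60,478)]),('orange',2.6,[45,30],[(33,41),(206,54),(252,467),(104,461)])):
    w=ray(c,(np.array(l,float)+.5)/k-.5+off,.006)
    print(nm,w.mean(0),[np.linalg.norm(w[i]-w[(i+1)%4]).round(4) for i in range(4)],np.degrees(np.arctan2(*(w[2]+w[3]-w[0]-w[1])[::-1])))
```

```text
dragon [0.51661001 0.22262657] [np.float64(0.0654), np.float64(0.1676), np.float64(0.0666), np.float64(0.1672)] -1.4246524427336913
orange [ 0.50400881 -0.2134368 ] [np.float64(0.0649), np.float64(0.1665), np.float64(0.0653), np.float64(0.1682)] -3.072189074991325
```

```bash
python3 -m inch '[[0,0,0.24,0,0,0,0.7],[0,0,0,0.4,-0.1,0,0.7],[0,0,0,0.7,-0.15,0,0.7],[0,0,0,0.8,-0.15,0,0.7],[0,0,0,0.8,-0.15,0,0.7],[0,0,0,0.7,-0.15,0,0.7],[0,0,0,0.55,-0.1,0,0.7],[0,0,0,0,0,0,0.7],[0,0,0,0,0,0,0.7]]'
python3 -m inch '[[0,0,0,0,0,0.3,0.7],[0,0,0,0,0,0.6,0.7],[0,0,0,0,0,0.6,0.7],[0,0,0,0,0,0.4,0.7],[0,0,0,0,0,0.3,0.7],[0,0,0,0,0,0,0.7],[0,0,0,0,0,0,0.7]]'
python3 -c "
from h import *
plan([.5165,.2215,.006],np.radians(88.5))
snap('wrist','pics/w10.png')"
```

```text
clock: 25.55
tcp_pos: [0.5158, 0.2214, 0.1535]
orientation: [-0.001, 0.716, 0.698, -0.002]
wrist_force: [0.9, -0.9, -1.4]
finger_gap: 0.0473
clock: 26.25
tcp_pos: [0.5168, 0.2202, 0.0449]
orientation: [-0.001, 0.717, 0.697, -0.001]
wrist_force: [-0.8, -0.2, -0.3]
finger_gap: 0.0469
t 26.25 tcp [0.5168 0.2202 0.0449] cur yaw deg 88.4 turn units [-0.01  0.   -0.01] j6 0.29
shift units, tool-axes now [ 0.027 -0.006  0.779]  after turn [ 0.027 -0.007  0.779]
```

View pics/w10.png

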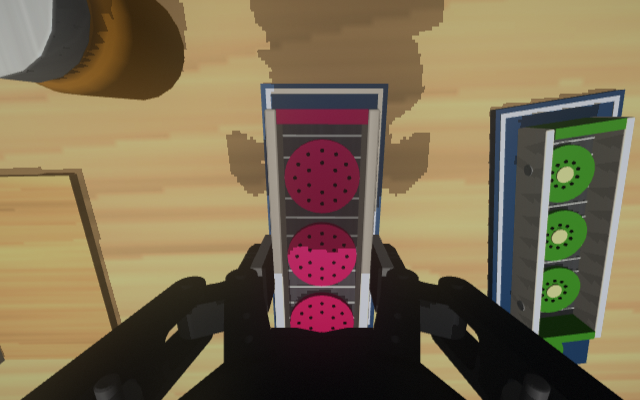

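The tray lines up with the outline (263 to 388). Lowering it.

```bash
python3 -m inch '[[0,0,0,0.03,0,0.25,0.7],[0,0,0,0,0,0.25,0.7],[0,0,0,0,0,0.15,0.7],[0,0,0,0,0,0.07,0.7],[0,0,0,0,0,0.03,0.7],[0,0,0,0,0,0,0.7],[0,0,0,0,0,0,0.7]]'
```

```text
clock: 27.0
tcp_pos: [0.5173, 0.2229, 0.0081]
orientation: [-0.0, 0.716, 0.698, 0.0]
wrist_force: [-0.2, 0.1, -0.8]
finger_gap: 0.0473
```

```bash
python3 -m inch '[[0,0,0,-0.02,0,0.035,0.7],[0,0,0,0,0,0,0.7],[0,0,0,0,0,0,0.7]]'
```

```text
clock: 27.3
tcp_pos: [0.5177, 0.222, 0.0067]
orientation: [-0.0, 0.716, 0.698, 0.001]
wrist_force: [-0.5, 1.1, 1.8]
finger_gap: 0.0469
```

Contact. Releasing, then on to the orange tray.

```bash
python3 -m inch '[[0,0,0,0,0,0.005,0.7],[0,0,0,0,0,0,0.2],[0,0,0,0,0,0,0.2],[0,0,0,0,0,0,0.2],[0,0,0,0,0,-0.1,0.2],[0,0,0,0,0,-0.4,0.2],[0,0,0,0,0,-0.8,0.2],[0,0,0,0,0,-1,0.2],[0,0,0,0,0,-0.8,0.2],[0,0,0,0,0,0,0.2],[0,0,0,0,0,0,0.2]]'; python3 -c "
from h import *
snap('wrist','pics/w11.png')
plan([.5522,-.061,.165],np.radians(89.3))"
```

```text
clock: 28.4
tcp_pos: [0.5179, 0.222, 0.1623]
orientation: [0.0, 0.716, 0.698, 0.001]
wrist_force: [-0.3, -0.7, -0.1]
finger_gap: 0.0682
t 28.45 tcp [0.5169 0.2217 0.1607] cur yaw deg 88.5 turn units [-0.  -0.  -0.1] j6 0.29
shift units, tool-axes now [-5.633  0.853 -0.089]  after turn [-5.644  0.775 -0.086]
```

View pics/w11.png

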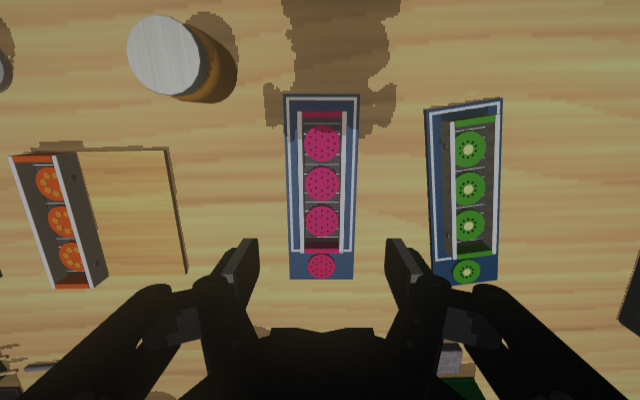

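The dragon fruit tray is down inside its outline (299–347 within 290–355), and the kiwi tray is also fine.

```bash
python3 -m inch '[[0,0,-0.1,-0.4,0.07,0,0.17],[0,0,0,-0.85,0.11,0,0.17],[0,0,0,-0.85,0.11,0,0.17],[0,0,0,-0.85,0.11,0,0.17],[0,0,0,-0.85,0.11,0,0.17],[0,0,0,-0.85,0.11,0,0.17],[0,0,0,-0.6,0.1,0,0.17],[0,0,0,-0.39,0.06,0,0.17],[0,0,0,0,0,0,0.17],[0,0,0,0,0,0,0.17]]'
python3 -c "
from h import *
plan([.5522,-.061,.0105],np.radians(89.3));s=snap('wrist','pics/w12.png'); np.save('w12.npy',s,allow_pickle=True)
a=cv2.imread('pics/w12.png')
cv2.imwrite('pics/z14.png',cv2.resize(a[95:275,270:370],None,fx=3.2,fy=3.2,interpolation=cv2.INTER_CUBIC))"
```

```text
clock: 29.45
tcp_pos: [0.5512, -0.0607, 0.1589]
orientation: [-0.002, 0.712, 0.702, -0.001]
wrist_force: [-0.2, 0.0, 0.8]
finger_gap: 0.0709
t 29.45 tcp [ 0.5512 -0.0607  0.1589] cur yaw deg 89.2 turn units [-0.03 -0.01 -0.01] j6 -0.24
shift units, tool-axes now [-0.012  0.032  2.967]  after turn [-0.006  0.02   2.967]
```

View pics/z14.png

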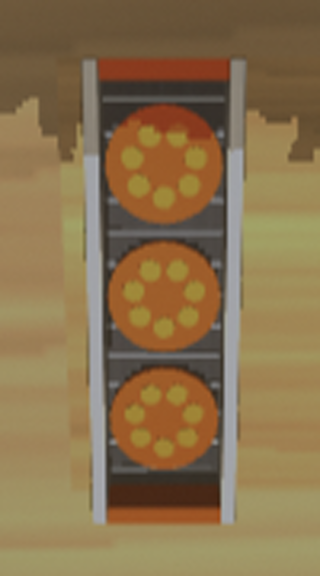

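```bash
python3 - <<'E'
from h import *
s=np.load('w12.npy',allow_pickle=True).item(); c=cam('wrist',s)
w=ray(c,(np.array([(83,58),(245,58),(235,523),(93,523)],float)+.5)/3.2-.5+[270,95],.034)
print(w.mean(0),[np.linalg.norm(w[i]-w[(i+1)%4]).round(4) for i in range(4)],np.degrees(np.arctan2(*(w[2]+w[3]-w[0]-w[1])[::-1])))
E
python3 -m inch '[[-0.03,-0.01,0,0,0.02,0.5,0.17],[0,0,0,0,0,0.7,0.17],[0,0,0,0,0,0.7,0.17],[0,0,0,0,0,0.5,0.17],[0,0,0,0,0,0.2,0.17],[0,0,0,0,0,0,0.17],[0,0,0,0,0,0,0.17]]' 30; python3 -c "
from h import *
plan([.5522,-.061,.0105],np.radians(89.3))"
```

```text
[ 0.55195841 -0.06136754] [np.float64(0.0467), np.float64(0.1496), np.float64(0.0477), np.float64(0.1496)] -0.7727314867361523
clock: 30.2
tcp_pos: [0.5544, -0.0604, 0.0315]
orientation: [0.002, 0.711, 0.703, 0.001]
wrist_force: [0.9, 0.3, 1.0]
finger_gap: 0.0707
t 30.2 tcp [ 0.5544 -0.0604  0.0315] cur yaw deg 89.4 turn units [0.03 0.01 0.01] j6 -0.24
shift units, tool-axes now [-0.013 -0.046  0.42 ]  after turn [-0.013 -0.044  0.421]
```

```bash
python3 -m inch '[[0.02,0.01,0.01,-0.01,-0.04,0.15,0.17],[0,0,0,0,0,0.15,0.17],[0,0,0,0,0,0.08,0.17],[0,0,0,0,0,0.03,0.17],[0,0,0,0,0,0,0.17],[0,0,0,0,0,0,0.17],[0,0,0,0,0,0,0.7],[0,0,0,0,0,0,0.7],[0,0,0,0,0,0,0.7],[0,0,0,0,0,0,0.7],[0,0,0,0,0,0,0.7]]' 30
python3 -m inch '[[0,0,0,0,0,-0.1,0.7],[0,0,0,0,0,-0.3,0.7],[0,0,0,0,0,-0.4,0.7],[0,0,0,0,0,-0.6,0.7],[0,0,0,0,0,-0.6,0.7],[0,0,0,0,0,-0.6,0.7],[0,0,0,0,0,-0.3,0.7],[0,0,0,0,0,0,0.7],[0,0,0,0,0,0,0.7]]' 45
python3 -c "
from h import *
plan([.5037,-.2138,.15],np.radians(87.1))"
```

```text
clock: 31.3
tcp_pos: [0.5522, -0.0614, 0.0105]
orientation: [0.0, 0.712, 0.702, 0.001]
wrist_force: [0.1, -0.5, 2.3]
finger_gap: 0.0475
clock: 32.2
tcp_pos: [0.5513, -0.0613, 0.1546]
orientation: [-0.0, 0.712, 0.702, 0.0]
wrist_force: [-0.4, 0.4, -2.0]
finger_gap: 0.0471
t 32.2 tcp [ 0.5513 -0.0613  0.1546] cur yaw deg 89.2 turn units [ 0.   -0.01  0.27] j6 -0.24
shift units, tool-axes now [-3.063 -0.911  0.089]  after turn [-3.094 -0.796  0.091]
```

```bash
python3 -m inch '[[0,0,0.27,0,0,0,0.7],[0,0,0,-0.4,-0.1,0,0.7],[0,0,0,-0.7,-0.2,0,0.7],[0,0,0,-0.7,-0.2,0,0.7],[0,0,0,-0.7,-0.2,0,0.7],[0,0,0,-0.6,-0.1,0,0.7],[0,0,0,0,0,0,0.7],[0,0,0,0,0,0,0.7]]'
python3 -m inch '[[0,0,0,0,0,0.3,0.7],[0,0,0,0,0,0.6,0.7],[0,0,0,0,0,0.6,0.7],[0,0,0,0,0,0.4,0.7],[0,0,0,0,0,0.3,0.7],[0,0,0,0,0,0,0.7],[0,0,0,0,0,0,0.7]]'
python3 -c "
from h import *
plan([.5037,-.2138,.006],np.radians(87.1))
snap('wrist','pics/w13.png')"
```

```text
clock: 33.0
tcp_pos: [0.5026, -0.2141, 0.1532]
orientation: [-0.002, 0.726, 0.688, 0.0]
wrist_force: [0.3, 0.2, -2.1]
finger_gap: 0.0473
clock: 33.7
tcp_pos: [0.5037, -0.2128, 0.0446]
orientation: [-0.001, 0.724, 0.689, 0.0]
wrist_force: [0.5, -0.2, -1.3]
finger_gap: 0.0469
t 33.7 tcp [ 0.5037 -0.2128  0.0446] cur yaw deg 87.2 turn units [-0.   -0.01  0.01] j6 -0.5
shift units, tool-axes now [-0.021  0.002  0.772]  after turn [-0.019  0.001  0.772]
```

View pics/w13.png

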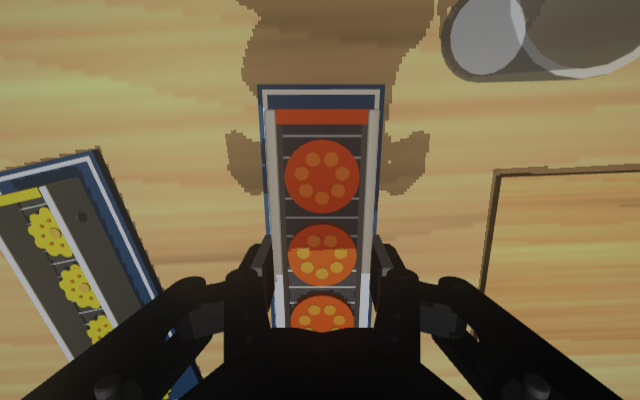

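```bash
python3 -m inch '[[0,0,0,-0.01,0,0.25,0.7],[0,0,0,0,0,0.25,0.7],[0,0,0,0,0,0.15,0.7],[0,0,0,0,0,0.07,0.7],[0,0,0,0,0,0.05,0.7],[0,0,0,0,0,0,0.7],[0,0,0,0,0,0,0.7],[0,0,0,0,0,0,0.7]]'
```

```text
clock: 34.55
tcp_pos: [0.5041, -0.2147, 0.0066]
orientation: [0.0, 0.725, 0.689, 0.001]
wrist_force: [-0.1, -0.5, -1.5]
finger_gap: 0.0471
```

```bash
python3 -m inch '[[0,0,0,0,0,0.02,0.7],[0,0,0,0,0,0,0.7],[0,0,0,0,0,0,0.7]]'
```

```text
clock: 34.85
tcp_pos: [0.5041, -0.2147, 0.0065]
orientation: [0.0, 0.725, 0.689, 0.001]
wrist_force: [-2.1, 1.2, 6.8]
finger_gap: 0.0471
```

Contact. Releasing and backing away upward.

```bash
python3 -m inch '[[0,0,0,0,0,0,0.2],[0,0,0,0,0,0,0.2],[0,0,0,0,0,0,0.2],[0,0,0,0,0,-0.1,0.2],[0,0,0,0,0,-0.4,0.2],[0,0,0,0,0,-0.8,0.2],[0,0,0,0,0,-1,0.2],[0,0,0,0,0,-0.8,0.2],[0,0,0,0,0,-0.8,0.2],[0,0,0,0,0,0,0.2],[0,0,0,0,0,0,0.2]]'; python3 -c "
from h import *
s=snap('wrist','pics/w14.png'); np.save('w14.npy',s,allow_pickle=True); snap('side','pics/s6.png'); snap('scene','pics/sc6.png')"
```

```text
clock: 35.95
tcp_pos: [0.5045, -0.2151, 0.2019]
orientation: [0.002, 0.725, 0.689, 0.001]
wrist_force: [-0.4, -0.2, -0.1]
finger_gap: 0.0678
```

View pics/w14.png

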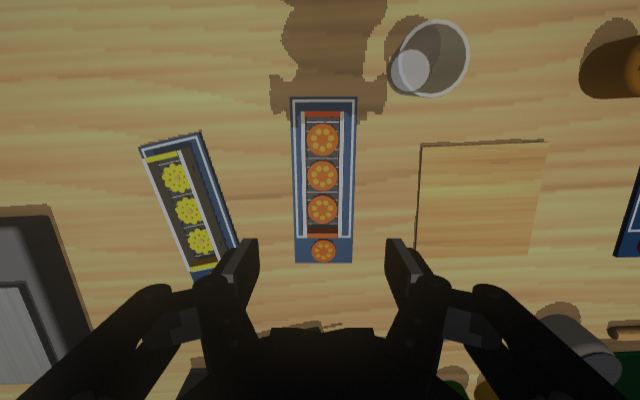

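View pics/s6.png

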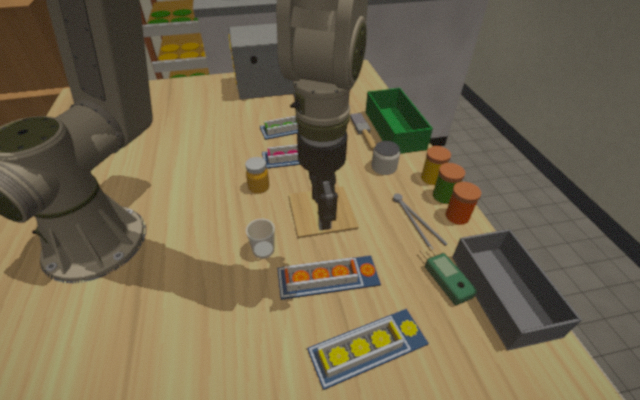

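View pics/sc6.png

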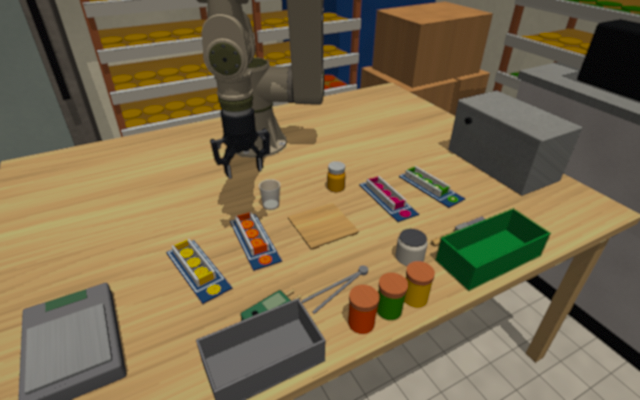

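All four trays lie on their boards; the jar and beaker are unmoved. I'll do a numeric check on the orange fit, since its near end looks close to the line.

```bash
python3 -c "
import cv2
a=cv2.imread('pics/w14.png');cv2.imwrite('pics/z15.png',cv2.resize(a[90:270,280:370],None,fx=3.3,fy=3.3,interpolation=cv2.INTER_CUBIC))
a=cv2.imread('pics/w11.png');cv2.imwrite('pics/z16.png',cv2.resize(a[85:285,275:515],None,fx=2.9,fy=2.9,interpolation=cv2.INTER_CUBIC))
a=cv2.imread('pics/s6.png');b=cv2.imread('pics/side0.png');cv2.imwrite('pics/z17.png',cv2.resize(cv2.hconcat([a[150:270,235:290],b[150:270,235:290]]),None,fx=4,fy=4))"
```

```text
(no output)
```

View pics/z15.png

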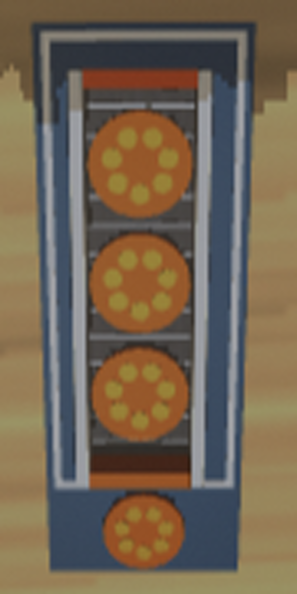

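View pics/z16.png

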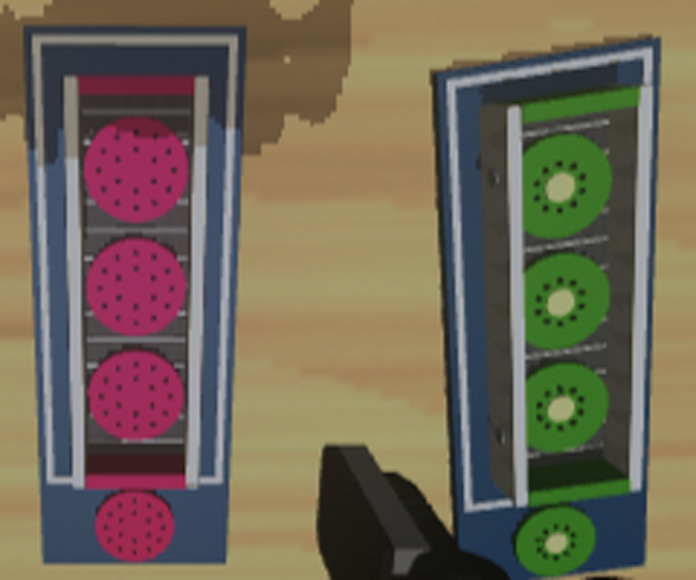

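View pics/z17.png

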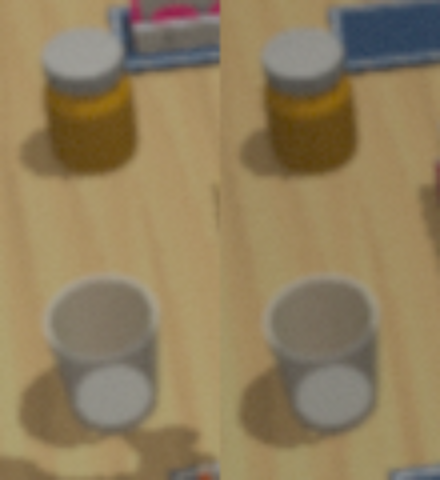

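Run:
```python
from h import *
def fit(npy,k,off,outl,tray):
    s=np.load(npy,allow_pickle=True).item() if isinstance(npy,str) else npy
    c=cam('wrist',s); f=lambda l:(np.array(l,float)+.5)/k-.5+off
    o=ray(c,f(outl),.006); t=ray(c,f(tray),.030)
    ax=o[2]+o[3]-o[0]-o[1]; ax/=np.linalg.norm(ax); n=np.array([-ax[1],ax[0]])
    tx=t[2]+t[3]-t[0]-t[1]; d=t-o.mean(0)
    print('corner along',(d@ax).round(4),'lateral',(d@n).round(4),'yaw err',np.degrees(np.arctan2(tx@n,tx@ax)).round(2))
print('orange'); fit('w14.npy',3.3,[280,90],[(48,44),(239,44),(226,483),(63,484)],[(69,70),(211,70),(203,488),(77,488)])
s11=dict(tcp_pos=np.array([.5169,.2217,.1607]),orientation=np.array([0,.716,.698,.0]))
print('dragon'); fit(s11,2.9,[275,85],[(43,46),(235,46),(216,479),(56,479)],[(64,76),(210,76),(199,487),(73,487)])
print('kiwi'); fit(s11,2.9,[275,85],[(459,88),(645,58),(636,487),(473,503)],[(508,106),(653,86),(640,490),(515,504)])
```

```text
orange
corner along [-0.0753 -0.0751  0.0747  0.0745] lateral [-0.0245  0.022   0.0218 -0.0254] yaw err -0.2
dragon
corner along [-0.0734 -0.0737  0.0744  0.0747] lateral [-0.0243  0.023   0.0237 -0.0238] yaw err 0.23
kiwi
corner along [-0.0771 -0.0763  0.0716  0.0703] lateral [-0.0259  0.0209  0.0203 -0.0265] yaw err -0.23
```

Each tray corner I measured is within ±77 mm along and ±27 mm across, against the 84 and 33 mm inner limits. The gripper is clear, so I'm handing in.

```bash
python3 -c "
from workcell import env
print(env.hand_in()); print(env.get_state()['clock'])"
```

```text
the job is handed in; nothing more can be done
None
the job is handed in; nothing more can be done
```

All four trays are on their matching boards, and I handed the job in at about 36 s. I took the stack apart from the top: pineapple, kiwi, dragon fruit, then orange. Each tray was kept level and set down with at most about 7 N on the wrist.

**Fit:** I measured the orange, dragon fruit and kiwi trays in the wrist images. Their corners lie within about 77 mm along and 27 mm across from the outline's middle (inner limits 84 and 33 mm), and they are turned by no more than about 0.25°. I checked the pineapple tray only by eye; it looked inside its outline in the side and wrist pictures.

**Surroundings:** The jar and beaker look unmoved between the first and last side pictures. After the last release the gripper was about 0.2 m above the table, touching nothing. No check failed or disagreed, and the hand-in reports no verdict.

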